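# Clear the tube-cutting station

## Task

Clear up after the tube cutting: first stand every finished pipe tail end-down in the wooden rack, one to a pocket. Then scrape all the sharp offcuts off the cutting plate into the blue scrap tray with the red scraper block, keeping the fingers off the offcuts, and stand the scraper back in the middle of its black pad. Leave the other tools on the bench where they are.

Things in the scene. Friction and masses are not known exactly. Their poses are not given: they have to be found in the camera images.
- tail1_mid (a point): Pipe tail: 22 mm copper tube with a brass hex nut fixed at each end (30 mm across flats, 34.6 across corners, 18 long); 130 mm long overall, ends alike, 94 mm of bare tube between the nuts, 0.15 kg. Point: middle of its axis; x runs along the tube. Lying, its axis is 15 mm above its support. Starts across the near part of the cutting plate.
- tail2_mid (a point): Pipe tail: 22 mm copper tube with a brass hex nut fixed at each end (30 mm across flats, 34.6 across corners, 18 long); 130 mm long overall, ends alike, 94 mm of bare tube between the nuts, 0.15 kg. Point: middle of its axis; x runs along the tube. Lying, its axis is 15 mm above its support. Starts on the bench; may be absent.
- tail3_mid (a point): Pipe tail: 22 mm copper tube with a brass hex nut fixed at each end (30 mm across flats, 34.6 across corners, 18 long); 130 mm long overall, ends alike, 94 mm of bare tube between the nuts, 0.15 kg. Point: middle of its axis; x runs along the tube. Lying, its axis is 15 mm above its support. Starts on the bench; may be absent.
- tail4_mid (a point): Pipe tail: 22 mm copper tube with a brass hex nut fixed at each end (30 mm across flats, 34.6 across corners, 18 long); 130 mm long overall, ends alike, 94 mm of bare tube between the nuts, 0.15 kg. Point: middle of its axis; x runs along the tube. Lying, its axis is 15 mm above its support. Starts on the bench; may be absent.
- rack: Plywood rack, fixed, 260 mm long (its y) x 62 deep (x, roughly away from the robot) x 76 high; origin at the centre of its underside. Four open-topped square pockets in a row along y, 42 x 42 mm inside, 64 mm apart, floors 6 mm above the bench (70 mm deep). A pocket takes one tail, which then stands 60 mm out of it.
- pocket1 (a point): Centre of the open mouth of rack pocket 1, level with the rack's top, 76 mm above the bench; axes as the rack's.
- pocket2 (a point): Centre of the open mouth of rack pocket 2, level with the rack's top, 76 mm above the bench; axes as the rack's.
- pocket3 (a point): Centre of the open mouth of rack pocket 3, level with the rack's top, 76 mm above the bench; axes as the rack's.
- pocket4 (a point): Centre of the open mouth of rack pocket 4, level with the rack's top, 76 mm above the bench; axes as the rack's.
- station: Cutting station, fixed: steel-faced board 220 mm (x, away from the robot) x 250 (y), flat top 30 mm above the bench, 8 mm lips along its two y sides only. Its plain far (+x) edge drops into a blue open scrap tray, as wide as the board, x = 110 to 201 mm here, floor 3 mm above the bench, far wall 48, side walls 40 high. Origin: centre of the board's underside, on the bench.
- plate_top (a point): Centre of the cutting plate's top surface, 30 mm above the bench; axes as the station's.
- offcut1_mid (a point): A sharp short end cut off a copper tube, a flat round piece 22 mm in diameter and 10 mm high, 12 g, lying flat on the cutting plate; this point is its centre. May be absent.
- offcut2_mid (a point): A sharp short end cut off a copper tube, a flat round piece 22 mm in diameter and 10 mm high, 12 g, lying flat on the cutting plate; this point is its centre. May be absent.
- offcut3_mid (a point): A sharp short end cut off a copper tube, a flat round piece 22 mm in diameter and 10 mm high, 12 g, lying flat on the cutting plate; this point is its centre. May be absent.
- offcut4_mid (a point): A sharp short end cut off a copper tube, a flat round piece 22 mm in diameter and 10 mm high, 12 g, lying flat on the cutting plate; this point is its centre. May be absent.
- offcut5_mid (a point): A sharp short end cut off a copper tube, a flat round piece 22 mm in diameter and 10 mm high, 12 g, lying flat on the cutting plate; this point is its centre. May be absent.
- offcut6_mid (a point): A sharp short end cut off a copper tube, a flat round piece 22 mm in diameter and 10 mm high, 12 g, lying flat on the cutting plate; this point is its centre. May be absent.
- pad: Black rubber pad, fixed flat on the bench, 160 mm (x) x 90 mm (y) x 2 mm: the scraper's place. Origin at the centre of its underside.
- scraper_mid (a point): Red scraper block, about 0.18 kg, 68 mm high: base with a straight blade edge 120 mm long (its y) x 36 (x) x 22 high, and on it a grip rib 24 mm thick (x) x 90 (y), from 22 to 68 mm above the underside. Point: 34 mm above the underside, in the middle; z is up. Starts standing on its pad.
- cutter: Tube cutter with a blue knob, about 150 mm long, lying on the bench. Bystander. Origin at its underside.
- wrench: Steel wrench lying on the bench. Bystander. Origin at its underside.
- tape_measure: Yellow tape measure, 68 x 62 x 36 mm. Bystander. Origin at its underside.
- flux_jar: Small jar with a green lid, 64 mm in diameter, 55 mm high. Bystander. Origin at its underside.
- tape_roll: White roll of sealing tape, 56 mm in diameter, 14 mm high. Bystander. Origin at its underside.
Mind the look-alikes: they are no part of the job. What is shaped like the part that bears tail3_mid but green is not meant.

How it is judged:
By the outcome, as a careful person would: the job done as asked, in the order asked, and still so for the second after the job is handed in, with the robot touching nothing.
Of tail2, tail3, tail4 only 2 to 3 are there at a start; the rules pass over those that are not, and their reading is None.
Of offcut1, offcut2, offcut3, offcut4, offcut5, offcut6 only 3 to 6 are there at a start; the rules pass over those that are not, and their reading is None.
At some moment in a run one of tail2, tail3, tail4, scraper may be knocked a few centimetres aside while the robot is not near it.
It also fails if it takes over 210 s, if anything falls off the work surface, if the arm or the gripper's body presses on something with over 40 N, if the wrist force passes 120 N, or if a joint passes its speed limit or range.

## Robot

A 7-joint arm with a two-finger parallel gripper is mounted at the origin on the work surface. World frame = base frame: x ahead of the robot, y to its left, z up, the work surface at z = 0. Lengths are in mm, angles in degrees, forces in N, time in s.
With the tool pointing down it reaches from about 425 to 975 mm from the base axis. Payload 16.7 kg.
Tool frame: the origin (TCP) lies between the finger pads; the fingertips stand 14 mm ahead of it and the grasp point (between the pads) lies 5 mm behind it; z points along the fingers, y is the line along which they close (so a half turn about z gives the same grasp; the last joint's range is limited). The gripper opens to 85 mm and grips with 20 to 120 N. Pads are 22 mm wide; open, the fingers measure 114 mm over their backs; the gripper's body (76 mm by 85 mm) begins 54 mm behind the grasp point. The pads swing forward as they close: fully open they stand 13 mm farther back than shut.
Start: joints at [-72.794, 24.414, 4.234, 92.017, -1.954, 63.644, -3.845], TCP at [293.48, 607.821, 245.302] pointing down, gripper open.
Joint ranges: [-163.25, 163.25], [-28.42, 122.38], [-70.27, 78.77], [12.13, 141.07], [-58.53, 238.53], [9.26, 117.41], [-156.51, 156.51]. Speed limits (degrees/s): [108.29, 108.29, 136.94, 136.94, 172.46, 172.46, 172.46].

## Interface

Orientations are given as [roll, pitch, yaw] about the fixed x, y, z axes, in that order (R = Rz(yaw) Ry(pitch) Rx(roll)).
In Python, from cell import r gives the robot as it stands.
- The arm moves only by the tool servo_tool, never from a script. Its arguments are lists of equal length, an entry for each row: "translation": the shift along the tool's x, y, z in cm, a list of three; "rotation": the turn, a rotation vector about the tool's x, y, z in degrees, a list of three; "claw": the opening, from 0 (shut) to 1 (fully open). In form: {"translation": [[dx, dy, dz], ...], "rotation": [[ax, ay, az], ...], "claw": [claw, ...]}. A call has 1 to 20 rows; each row is the pose to reach, as a shift and turn from the pose commanded when the call began, along the tool's axes at that moment; what a row does not reach only later rows make up. A row lasts 1/12 s, in which the tool goes at most 41.7 mm and 7.16 degrees, less where a joint would pass 70% of its speed; a pose out of reach is approached as far as the arm can. A call with a gripper value outside its range is refused whole. The fingers move at their own pace and stop on an object; the grip force is fixed at half the most. Time passes only in rows, so rows that repeat a pose let the fingers close. It gives the time, the measured TCP pose, the force, the opening and the grip force at its end, in the units of the state.
- r.get_obs(): the state, without advancing time (a new reading comes with each control period).
- r.grab_frame(name): name is "side" or "top"; returns a dict with "frame" (384x512x3 uint8, red, green, blue), "intrinsics" (3x3 intrinsics, pixels), "rvec" (rotation vector, rad) and "tvec" (3), from world to camera coordinates, as OpenCV has them. Camera axes: x right, y down, z forward; pixel columns grow to the right and rows downward; lengths in mm; the calibration is good to about 2 mm. A picture is of the moment at which its call begins. There is no depth.
- r.close_job(): hands the job in; it is judged then, once.
The state is a dict: "time_s": time; "joint_positions": joint angles; "qvel": joint speeds; "joint_efforts": joint torques, N m; "eef_pos": TCP position; "ee_rot": TCP orientation; "force": force on the tool from outside, world axes, zero at the start; "moment": the same for the moment, N m; "finger_gap": finger opening in mm; "gripper_force": force on a finger pad.
Only numpy, scipy, OpenCV 4.12 (cv2) and the standard library are available. Lean on these libraries where they do the work, as an engineer would, in place of code of your own. Each camera call takes 0.05 s, during which the arm holds its last target. There are 200 camera calls.

## Working session

There is one attempt and no reset: what is moved stays moved. The work goes in short steps, Python scripts to look and compute and a tool call to move; the robot and the scene stay as the last step left them, time stands still between calls to the robot, and variables do not carry over. Pictures are saved under pics/ and viewed, at most 14 in all, crops included, and the job is handed in when it is done.

Besides the shell and the picture viewer there is one more tool, called after "Call:" as a command line: name --argument value ..., lists and objects as JSON in quotes. servo_tool: Moves the arm, as the interface text tells. Its arguments: {"type":"object","properties":{"translation":{"type":"array"},"rotation":{"type":"array"},"claw":{"type":"array"}},"required":["translation","rotation","claw"]}

```bash
ls; mkdir -p pics
python3 - <<'E'
from cell import r
import cv2
o=r.get_obs();print({k:o[k] for k in('time_s','eef_pos','ee_rot','finger_gap')})
for n in('side','top'):
    f=r.grab_frame(n);cv2.imwrite(f'pics/{n}0.png',cv2.resize(f['frame'][:,:,::-1],(800,600),interpolation=cv2.INTER_CUBIC))
    cv2.imwrite(f'pics/raw_{n}0.png',f['frame'][:,:,::-1])
    import numpy as np
    R=cv2.Rodrigues(np.array(f['rvec'],float))[0];print(n,f['intrinsics'],-R.T@np.array(f['tvec']),R)
E
```

```text
pics
{'time_s': 0.0, 'eef_pos': array([293.33884241, 607.50220612, 244.61447889]), 'ee_rot': array([-1.79928350e+02,  4.72163504e-03,  1.54224949e+02]), 'finger_gap': 85.48072134182426}
side [[375.62430775   0.         257.43558361]
 [  0.         375.62430775 194.10215588]
 [  0.           0.           1.        ]] [ 281.57396258 -867.12338481  908.25279398] [[ 0.95553368 -0.2947496  -0.00883542]
 [-0.20332477 -0.63685532 -0.74368968]
 [ 0.21357535  0.71241699 -0.6684666 ]]
top [[417.26368357   0.         249.51365949]
 [  0.         417.26368357 195.66458677]
 [  0.           0.           1.        ]] [ 393.315648     25.56986356 1339.99081081] [[ 0.01866937 -0.99982106 -0.00305143]
 [-0.99346623 -0.01820686 -0.11266482]
 [ 0.1125891   0.00513487 -0.99362836]]
```

View pics/top0.png

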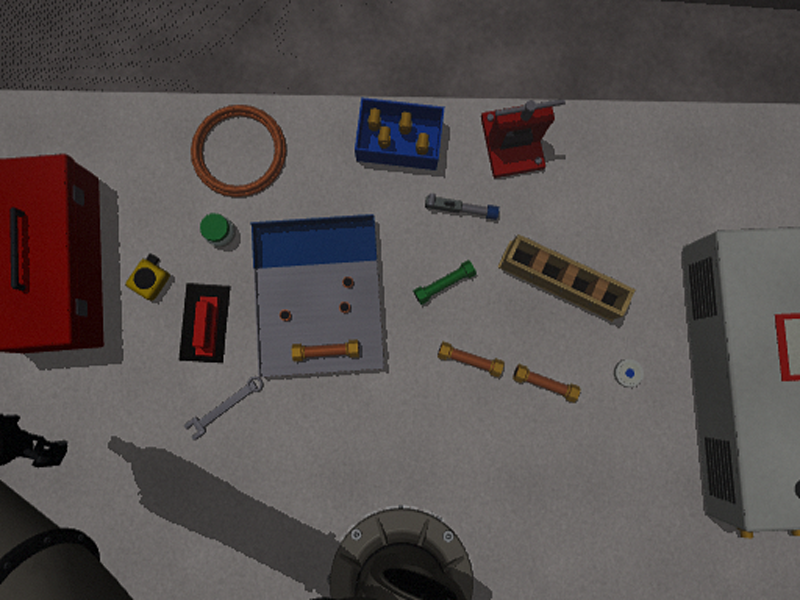

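View pics/side0.png

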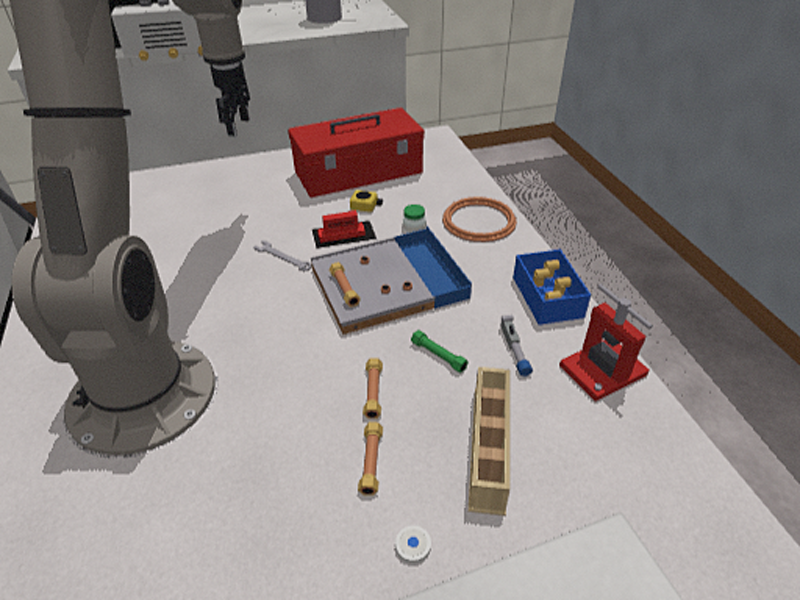

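The top view shows three copper and brass tails at (326,351) on the plate, (471,359) and (547,383). The green look-alike is at (445,283) and is not meant. Three offcuts lie at (286,315), (345,308) and (348,282), the scraper is at (205,326) on its pad, and the rack is around (567,279). I'll measure these and make one confirming crop.

```bash
cat > h.py <<'E'
from cell import r
import cv2,numpy as np
class Cam:
    def __init__(s,n):
        f=r.grab_frame(n);s.K=np.array(f['intrinsics']);s.rv=np.array(f['rvec'],float);s.t=np.array(f['tvec'],float).ravel()
        s.R=cv2.Rodrigues(s.rv)[0];s.c=-s.R.T@s.t;s.rgb=f['frame'].copy();s.hsv=cv2.cvtColor(s.rgb,cv2.COLOR_RGB2HSV)
    def ray(s,uv,z):
        uv=np.atleast_2d(np.array(uv,float));d=np.c_[uv,np.ones(len(uv))]@np.linalg.inv(s.K).T@s.R
        return s.c+d*((z-s.c[2])/d[:,2])[:,None]
    def pix(s,p): return cv2.projectPoints(np.atleast_2d(np.array(p,float)),s.rv,s.t,s.K,None)[0].reshape(-1,2)
    def blobs(s,lo,hi,amin=8):
        m=cv2.inRange(s.hsv,np.array(lo),np.array(hi));n,l,st,c=cv2.connectedComponentsWithStats(m)
        return [(c[i],st[i,4],np.argwhere(l==i)[:,::-1]) for i in range(1,n) if st[i,4]>=amin]
    def crop(s,name,x0,y0,x1,y1,k):
        cv2.imwrite(name,cv2.resize(s.rgb[y0:y1,x0:x1,::-1],None,fx=k,fy=k,interpolation=cv2.INTER_CUBIC))
E
python3 - <<'E'
from h import *
np.set_printoptions(precision=1,suppress=True)
C=Cam('top')
C.crop('pics/c1.png',110,130,420,265,2.58)
for u,v in[(190,224),(209,225),(228,223),(285,224),(301,230),(318,236),(332,239),(350,245),(368,251),(183,202),(221,197),(223,181),(131,208),(331,164),(360,176),(126,215)]: print((u,v),C.hsv[v,u])
print('brass')
for c,a,p in C.blobs((18,110,60),(30,255,255)):
    print(c,a,C.ray(c,15)[0],C.ray(c,45)[0])
print('copper')
for c,a,p in C.blobs((3,80,40),(16,200,255)): print(c,a,C.ray(c,15)[0],C.ray(c,45)[0], C.ray(c,36)[0])
print('red')
for c,a,p in C.blobs((0,200,60),(3,255,255),30)+C.blobs((175,200,60),(180,255,255),30): print(c,a,C.ray(c,70)[0],cv2.minAreaRect(C.ray(p,70)[:,:2].astype('f4')))
E
```

```text
(190, 224) [ 20 190 129]
(209, 225) [  9 174  94]
(228, 223) [ 20 190 138]
(285, 224) [ 20 180 119]
(301, 230) [  9 167 107]
(318, 236) [ 20 183 117]
(332, 239) [ 20 182 116]
(350, 245) [ 10 168 108]
(368, 251) [ 19 175 111]
(183, 202) [96 46 28]
(221, 197) [113  39  26]
(223, 181) [90 38 27]
(131, 208) [  1 217  73]
(331, 164) [20 40 19]
(360, 176) [ 14 120  51]
(126, 215) [  1 218 125]
brass
[239.1  73.8] 58 [948.1  74.3  15. ] [935.5  73.2  45. ]
[259.2  76.2] 57 [940.9   7.8  15. ] [928.5   8.2  45. ]
[245.5  85.4] 60 [908.8  52.5  15. ] [897.1  51.9  45. ]
[270.1  90. ] 56 [894.5 -28.7  15. ] [883.1 -27.4  45. ]
[364.6 176.7] 429 [ 611.4 -335.8   15. ] [ 606.5 -327.6   45. ]
[322.4 162.9] 20 [ 653.8 -200.6   15. ] [ 647.9 -195.5   45. ]
[ 92.9 178.3] 226 [590.5 537.   15. ] [586.  525.4  45. ]
[225.2 222.5] 65 [456.4 108.   15. ] [455.  106.1  45. ]
[284.5 224.4] 67 [453.8 -80.2  15. ] [452.4 -77.8  45. ]
[190.1 225. ] 70 [446.5 219.1  15. ] [445.3 214.7  45. ]
[317.8 235.2] 66 [ 421.6 -185.7   15. ] [ 421.  -180.9   45. ]
[333.7 238.9] 66 [ 411.  -235.8   15. ] [ 410.6 -229.9  
[... 1458 characters left out ...]
327.5 105.3] 175 [ 827.2 -207.1   70. ] ((825.5906982421875, -216.81134033203125), (108.64790344238281, 44.28406524658203), 83.62210083007812)
[ 22.7 161.5] 4614 [630.7 736.6  70. ] ((636.1725463867188, 739.45458984375), (383.1008605957031, 135.4986114501953), 4.931000232696533)
[ 12.6 159.8] 103 [635.6 768.3  70. ] ((635.4624633789062, 767.471435546875), (133.34767150878906, 8.763781547546387), 6.357882976531982)
[129.3 207.9] 333 [492.8 398.7  70. ] ((492.0401306152344, 395.3785095214844), (40.886680603027344, 114.14935302734375), 88.0491714477539)
[501.4 221.4] 236 [ 472.7 -733.9   70. ] ((469.8038330078125, -744.3539428710938), (124.34371185302734, 45.90030288696289), 1.0526074171066284)
```

View pics/c1.png

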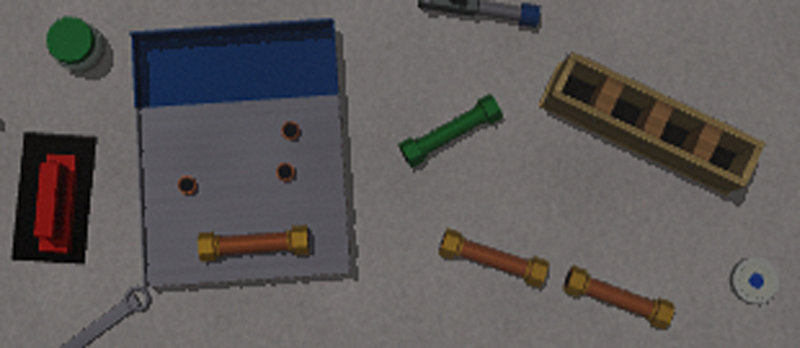

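The crop confirms three brass-nutted copper tails, with the green one ignored. Next I need a precise rack pose.

Run:
```python
from h import *
np.set_printoptions(precision=1,suppress=True)
C=Cam('top');S=Cam('side')
a=cv2.resize(C.rgb[145:210,315:410,::-1],None,fx=8,fy=8,interpolation=cv2.INTER_CUBIC)[:,:760]
cv2.imwrite('pics/rack.png',a)
# wood mask
m=cv2.inRange(C.hsv,np.array((10,70,60)),np.array((28,200,255)));m[:145]=0;m[215:]=0;m[:,:310]=0;m[:,415:]=0
for v in range(150,205,4): print(v,C.hsv[v,320:406:6].tolist())
```

```text
150 [[0, 11, 112], [10, 14, 113], [19, 76, 101], [15, 13, 116], [9, 16, 109], [13, 16, 114], [6, 11, 113], [18, 11, 115], [9, 16, 109], [15, 14, 113], [6, 11, 113], [8, 9, 109], [13, 16, 112], [10, 13, 114], [6, 11, 117]]
154 [[6, 11, 113], [20, 85, 117], [20, 111, 87], [20, 121, 97], [15, 9, 113], [10, 13, 117], [10, 14, 112], [15, 13, 114], [0, 12, 110], [5, 13, 118], [0, 9, 111], [5, 14, 110], [0, 11, 111], [6, 11, 112], [6, 11, 113]]
158 [[17, 15, 116], [22, 94, 49], [18, 102, 50], [16, 92, 47], [19, 114, 83], [16, 30, 109], [15, 14, 112], [6, 11, 115], [13, 16, 113], [6, 11, 117], [6, 11, 112], [0, 11, 113], [12, 12, 109], [5, 13, 117], [8, 9, 108]]
162 [[10, 14, 112], [19, 121, 118], [0, 0, 21], [15, 58, 35], [14, 129, 83], [15, 132, 85], [20, 113, 97], [10, 13, 114], [10, 13, 118], [10, 14, 112], [0, 11, 112], [10, 14, 108], [5, 13, 115], [0, 11, 114], [6, 12, 109]]
166 [[18, 45, 101], [19, 113, 95], [30, 28, 18], [0, 11, 23], [15, 136, 92], [17, 109, 63], [18, 96, 45], [19, 119, 101], [0, 7, 114], [12, 11, 111], [8, 9, 112], [12, 11, 111], [0, 14, 113], [10, 14, 113], [15, 13
[... 1312 characters left out ...]
 27], [20, 105, 51], [20, 42, 109]]
194 [[0, 11, 112], [0, 7, 105], [10, 14, 109], [0, 10, 107], [0, 12, 108], [0, 14, 110], [10, 14, 109], [0, 7, 103], [20, 88, 58], [23, 100, 46], [21, 103, 57], [20, 116, 97], [20, 29, 26], [17, 111, 53], [0, 11, 113]]
198 [[173, 9, 110], [175, 14, 107], [0, 10, 105], [0, 10, 103], [12, 12, 106], [15, 14, 111], [9, 16, 113], [12, 12, 105], [6, 12, 106], [15, 8, 62], [21, 93, 44], [20, 96, 48], [20, 116, 103], [20, 120, 127], [6, 11, 115]]
202 [[0, 11, 113], [174, 12, 109], [12, 12, 108], [8, 10, 104], [6, 12, 108], [12, 12, 106], [10, 14, 112], [5, 14, 109], [15, 14, 112], [8, 10, 103], [0, 10, 105], [20, 109, 54], [18, 88, 49], [19, 80, 67], [0, 13, 116]]
```

View pics/rack.png

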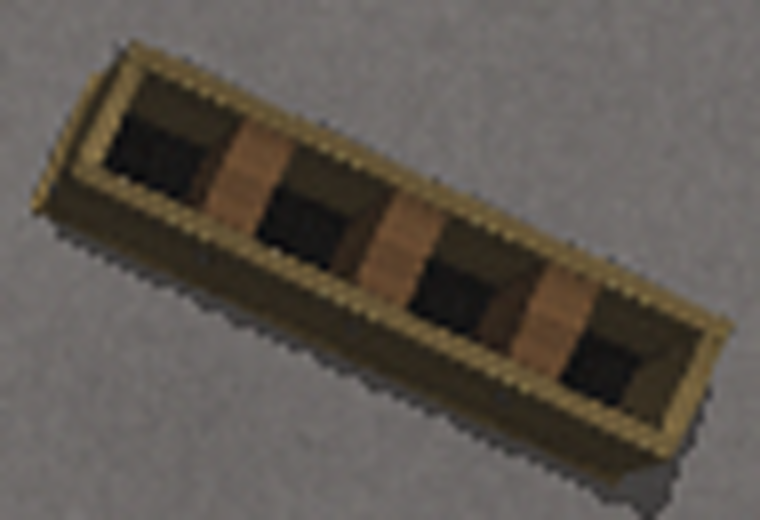

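The crop shows the four pocket mouths. The rim's outer corners are at crop pixels (130,42), (730,325), (670,458) and (72,175).

Run:
```python
from h import *
np.set_printoptions(precision=1,suppress=True)
C=Cam('top')
q=np.array([(130,42),(730,325),(670,458),(72,175)])/8+[314.56,144.56]
P=C.ray(q,76);print(P);print([np.linalg.norm(P[i]-P[(i+1)%4]) for i in range(4)])
c=P.mean(0);ey=(P[0]+P[3]-P[1]-P[2]);ey/=np.linalg.norm(ey);print(c,ey,np.degrees(np.arctan2(ey[1],ey[0])))
for k in(96,32,-32,-96):print(c+k*ey)
# side check: project rim corners, show colors
S=Cam('side');ex=np.array([ey[1],-ey[0],0]);img=S.rgb.copy()
for p in S.pix([c+a*130*ey+b*31*ex for a,b in((1,1),(1,-1),(-1,-1),(-1,1))]): print(p); cv2.circle(img,tuple(int(round(t)) for t in p),0,(255,0,255),-1)
cv2.imwrite('pics/sr.png',cv2.resize(img[225:340,270:350,::-1],None,fx=5,fy=5,interpolation=cv2.INTER_NEAREST))
```

```text
[[ 683.5 -216.    76. ]
 [ 577.5 -444.5   76. ]
 [ 526.  -420.6   76. ]
 [ 631.  -193.6   76. ]]
[np.float64(251.89449325015215), np.float64(56.767962486040155), np.float64(250.07286056246932), np.float64(57.0400610141997)]
[ 604.5 -318.7   76. ] [0.4 0.9 0. ] 65.14161514335619
[ 644.9 -231.6   76. ]
[ 618.  -289.6   76. ]
[ 591.1 -347.7   76. ]
[ 564.2 -405.8   76. ]
[326.  234.9]
[304.9 232.9]
[300.6 311.1]
[326.1 314. ]
```

View pics/sr.png

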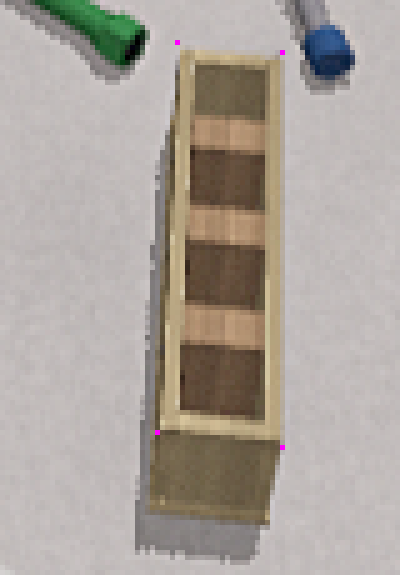

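Call:
servo_tool --translation '[[0,0,0],[0,0,0],[0,0,0],[0,0,0],[0,0,0]]' --rotation '[[0,7,0],[0,14,0],[0,21,0],[0,21,0],[0,21,0]]' --claw '[0.6,0.6,0.6,0.6,0.6]'

```text
time_s: 0.77
eef_pos: [296.4, 606.2, 244.4]
ee_rot: [-179.9, -20.9, 153.9]
force: [-0.3, 0.4, 0.2]
finger_gap: 51.5
gripper_force: 0.0
```

Run:
```python
from h import *
o=r.get_obs();print(o['time_s'],o['joint_positions'],o['eef_pos'],o['ee_rot'],o['finger_gap'])
```

```text
0.7667 [-58.30762749  26.43259107  -1.71658663  91.54509777 -22.23105966
  65.39950802  14.02298576] [296.35873248 606.16594426 244.42045405] [-179.90351102  -20.9471437   153.91167963] 51.46485209332805
```

The projected rim corners sit symmetrically around the real rim in the side view, so the rack centre (604.5,-318.7) at azimuth 65° is confirmed. The tool swings easily to the right, so tails will be gripped near their right end and put in the rightmost pockets first.

```bash
cat >> h.py <<'E'
from scipy.spatial.transform import Rotation as Ro
def E(a): return Ro.from_euler('xyz',a,degrees=True)
def plan(*T):
    "T: (x,y,z,roll,pitch,yaw); prints shift/turn from the present pose and rows needed"
    o=r.get_obs();p0=np.array(o['eef_pos']);R0=E(o['ee_rot']);p,R=p0,R0
    print('t',round(o['time_s'],1),'q',np.round(o['joint_positions']),'p',np.round(p0,1),np.round(o['ee_rot'],1))
    for t in T:
        q=np.array(t[:3],float);Q=E(t[3:])
        n=max(np.linalg.norm(q-p)/41.7,np.degrees((R.inv()*Q).magnitude())/7.16)
        print((R0.inv().apply(q-p0)/10).round(2).tolist(),np.degrees((R0.inv()*Q).as_rotvec()).round(1).tolist(),'rows',round(n,1));p,R=q,Q
E
python3 - <<'E'
from h import *
plan((560,100,280,180,0,90),(440,-290,140,180,-35,69.6),(385,-306,80,180,-35,69.6))
E
```

```text
t 0.8 q [-58.  26.  -2.  92. -22.  65.  14.] p [296.4 606.2 244.4] [-179.9  -20.9  153.9]
[-41.63, -33.9, -19.69] [-11.8, -18.7, 63.2] rows 13.7
[-52.59, -74.18, -8.82] [-39.7, 11.5, 74.6] rows 10.3
[-50.78, -78.03, -1.7] [-39.7, 11.5, 74.6] rows 2.0
```

Call:
servo_tool --translation '[[-41.6,-33.9,-19.7],[-41.6,-33.9,-19.7],[-41.6,-33.9,-19.7],[-41.6,-33.9,-19.7],[-41.6,-33.9,-19.7],[-41.6,-33.9,-19.7],[-41.6,-33.9,-19.7],[-41.6,-33.9,-19.7],[-41.6,-33.9,-19.7],[-41.6,-33.9,-19.7],[-41.6,-33.9,-19.7],[-41.6,-33.9,-19.7],[-41.6,-33.9,-19.7],[-41.6,-33.9,-19.7],[-41.6,-33.9,-19.7]]' --rotation '[[-11.8,-18.7,63.2],[-11.8,-18.7,63.2],[-11.8,-18.7,63.2],[-11.8,-18.7,63.2],[-11.8,-18.7,63.2],[-11.8,-18.7,63.2],[-11.8,-18.7,63.2],[-11.8,-18.7,63.2],[-11.8,-18.7,63.2],[-11.8,-18.7,63.2],[-11.8,-18.7,63.2],[-11.8,-18.7,63.2],[-11.8,-18.7,63.2],[-11.8,-18.7,63.2],[-11.8,-18.7,63.2]]' --claw '[0.6,0.6,0.6,0.6,0.6,0.6,0.6,0.6,0.6,0.6,0.6,0.6,0.6,0.6,0.6]'

```text
time_s: 2.02
eef_pos: [561.6, 97.6, 281.3]
ee_rot: [179.8, 0.1, 90.0]
force: [-0.5, -0.4, 0.1]
finger_gap: 51.1
gripper_force: 0.0
```

Run:
```python
from h import *
plan((440,-290,140,180,-35,69.6),(385,-306,80,180,-35,69.6))
```

```text
t 2.0 q [-39.  13.  27. 105.  -7.  63. -10.] p [561.6  97.6 281.3] [1.798e+02 1.000e-01 9.000e+01]
[-38.75, -12.18, 14.12] [-6.0, 34.6, 19.8] rows 10.3
[-40.35, -17.7, 20.11] [-6.0, 34.6, 19.8] rows 2.0
```

Call:
servo_tool --translation '[[-38.8,-12.2,14.1],[-38.8,-12.2,14.1],[-38.8,-12.2,14.1],[-38.8,-12.2,14.1],[-38.8,-12.2,14.1],[-38.8,-12.2,14.1],[-38.8,-12.2,14.1],[-38.8,-12.2,14.1],[-38.8,-12.2,14.1],[-38.8,-12.2,14.1],[-38.8,-12.2,14.1],[-40.4,-17.7,20.1],[-40.4,-17.7,20.1],[-40.4,-17.7,20.1],[-40.4,-17.7,20.1]]' --rotation '[[-6,34.6,19.8],[-6,34.6,19.8],[-6,34.6,19.8],[-6,34.6,19.8],[-6,34.6,19.8],[-6,34.6,19.8],[-6,34.6,19.8],[-6,34.6,19.8],[-6,34.6,19.8],[-6,34.6,19.8],[-6,34.6,19.8],[-6,34.6,19.8],[-6,34.6,19.8],[-6,34.6,19.8],[-6,34.6,19.8]]' --claw '[0.6,0.6,0.6,0.6,0.6,0.6,0.6,0.6,0.6,0.6,0.6,0.6,0.6,0.6,0.6]'

```text
time_s: 3.27
eef_pos: [383.2, -300.8, 77.3]
ee_rot: [-179.4, -35.0, 69.6]
force: [0.5, -0.6, 0.9]
finger_gap: 51.5
gripper_force: 0.0
```

```bash
cat >> h.py <<'E'
def brass(n='top'):
    C=Cam(n)
    for c,a,p in C.blobs((18,110,60),(30,255,255)):
        w=C.ray(c,15)[0]
        if w[0]<800 and abs(w[1])<480 and w[0]>300: print(np.round(c,1),a,C.ray(c,15)[0].round(1),C.ray(c,45)[0].round(1))
    return C
E
python3 - <<'E'
from h import *
plan((385,-306,20,180,-35,69.6))
C=brass();S=Cam('side');S.crop('pics/s1.png',150,150,370,330,3.5)
E
```

```text
t 3.3 q [ 24.  37.  34. 115. -51.  70.  71.] p [ 383.2 -300.8   77.3] [-179.4  -35.    69.6]
[-3.64, 0.39, 4.44] [-0.5, -0.0, -0.0] rows 1.4
[364.5 176.8] 431 [ 611.1 -335.3   15. ] [ 606.2 -327.1   45. ]
[322.6 162.7] 22 [ 654.7 -201.2   15. ] [ 648.8 -196.1   45. ]
[225.3 222.8] 68 [455.6 107.7  15. ] [454.2 105.9  45. ]
[284.5 224.3] 67 [454.  -80.3  15. ] [452.6 -77.9  45. ]
[190.1 224.9] 73 [446.8 219.2  15. ] [445.5 214.8  45. ]
[317.9 235.2] 64 [ 421.8 -186.1   15. ] [ 421.1 -181.3   45. ]
[333.6 239. ] 67 [ 410.7 -235.6   15. ] [ 410.3 -229.7   45. ]
[366.  251.9] 62 [ 372.2 -337.3   15. ] [ 372.7 -329.    45. ]
```

View pics/s1.png

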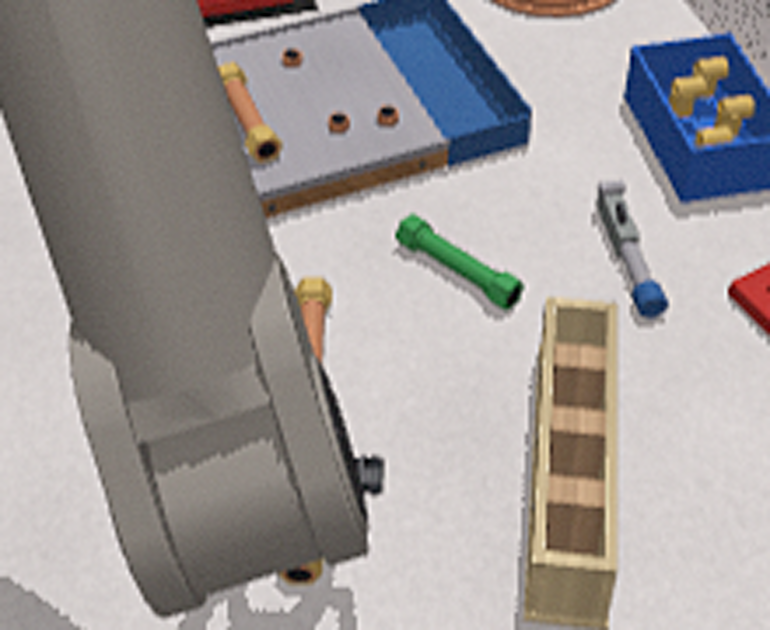

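The side view shows the wrist above tail3 with nothing touched, and the tails are where I measured them. I'll descend and grip.

Call:
servo_tool --translation '[[-1.8,0.2,2.2],[-3.6,0.4,4.4],[-3.6,0.4,4.4],[-3.6,0.4,4.4]]' --rotation '[[-0.5,0,0],[-0.5,0,0],[-0.5,0,0],[-0.5,0,0]]' --claw '[0.6,0.6,0.6,0.6]'

```text
time_s: 3.7
eef_pos: [387.2, -305.9, 22.2]
ee_rot: [179.8, -35.1, 69.8]
force: [0.4, 0.2, 0.7]
finger_gap: 51.2
gripper_force: 0.0
```

Call:
servo_tool --translation '[[0,0,0],[0,0,0],[0,0,0],[0,0,0],[0,0,0],[0,0,0]]' --rotation '[[0,0,0],[0,0,0],[0,0,0],[0,0,0],[0,0,0],[0,0,0]]' --claw '[0,0,0,0,0,0]'

```text
time_s: 4.2
eef_pos: [387.1, -307.1, 23.5]
ee_rot: [179.6, -35.0, 69.8]
force: [-0.7, -0.2, 10.5]
finger_gap: 19.4
gripper_force: 58.4
```

Run:
```python
from h import *
plan((440,-300,150,180,-35,69.6),(500,-350,200,180,10,65),(545,-375,210,180,55,65))
```

```text
t 4.2 q [ 27.  42.  30. 115. -55.  66.  75.] p [ 387.1 -307.1   23.5] [179.6 -35.   69.8]
[9.3, 4.78, -8.9] [0.3, -0.0, 0.2] rows 3.3
[10.02, 12.17, -14.45] [-0.7, -45.0, 4.7] rows 6.3
[9.95, 17.27, -15.69] [1.2, -90.0, 5.0] rows 6.3
```

Gripped: the gap is 19 mm with 58 N on the pads. The fingertips just brushed the bench, so I'll pick higher next time. Now lift and turn upright.

Call:
servo_tool --translation '[[9.3,4.8,-8.9],[9.3,4.8,-8.9],[9.3,4.8,-8.9],[9.3,4.8,-8.9],[10,12.2,-14.5],[10,12.2,-14.5],[10,12.2,-14.5],[10,12.2,-14.5],[10,12.2,-14.5],[10,12.2,-14.5],[10,12.2,-14.5],[10,17.3,-15.7],[10,17.3,-15.7],[10,17.3,-15.7],[10,17.3,-15.7],[10,17.3,-15.7],[10,17.3,-15.7],[10,17.3,-15.7],[10,17.3,-15.7],[10,17.3,-15.7]]' --rotation '[[0.3,0,0.2],[0.3,0,0.2],[0.3,0,0.2],[0.3,0,0.2],[-0.7,-45,4.7],[-0.7,-45,4.7],[-0.7,-45,4.7],[-0.7,-45,4.7],[-0.7,-45,4.7],[-0.7,-45,4.7],[-0.7,-45,4.7],[1.2,-90,5],[1.2,-90,5],[1.2,-90,5],[1.2,-90,5],[1.2,-90,5],[1.2,-90,5],[1.2,-90,5],[1.2,-90,5],[1.2,-90,5]]' --claw '[0,0,0,0,0,0,0,0,0,0,0,0,0,0,0,0,0,0,0,0]'

```text
time_s: 5.87
eef_pos: [545.2, -374.2, 208.3]
ee_rot: [-179.8, 55.0, 65.2]
force: [-1.0, -0.7, -0.8]
finger_gap: 19.5
gripper_force: 59.6
```

Run:
```python
from h import *
plan((568,-398,200,180,55,65),(568,-398,98,180,55,65))
C=Cam('top');S=Cam('side');print(r.get_obs()['finger_gap'])
a=cv2.resize(S.rgb[150:330,200:390,::-1],None,fx=3.2,fy=3.2,interpolation=cv2.INTER_CUBIC)[:576,:400]
b=cv2.resize(C.rgb[150:330,300:425,::-1],None,fx=3.2,fy=3.2,interpolation=cv2.INTER_CUBIC)[:576,:400]
a=cv2.resize(S.rgb[170:350,250:375,::-1],None,fx=3.2,fy=3.2,interpolation=cv2.INTER_CUBIC)
cv2.imwrite('pics/v1.png',np.hstack([a,b]))
```

```text
t 5.9 q [-36.  60.  70. 102.   0.  53.  -4.] p [ 545.2 -374.2  208.3] [-179.8   55.    65.2]
[-0.01, 3.07, 1.46] [-0.1, -0.0, 0.1] rows 0.8
[8.34, 3.09, 7.31] [-0.1, -0.0, 0.1] rows 2.4
19.6212649136441
```

View pics/v1.png

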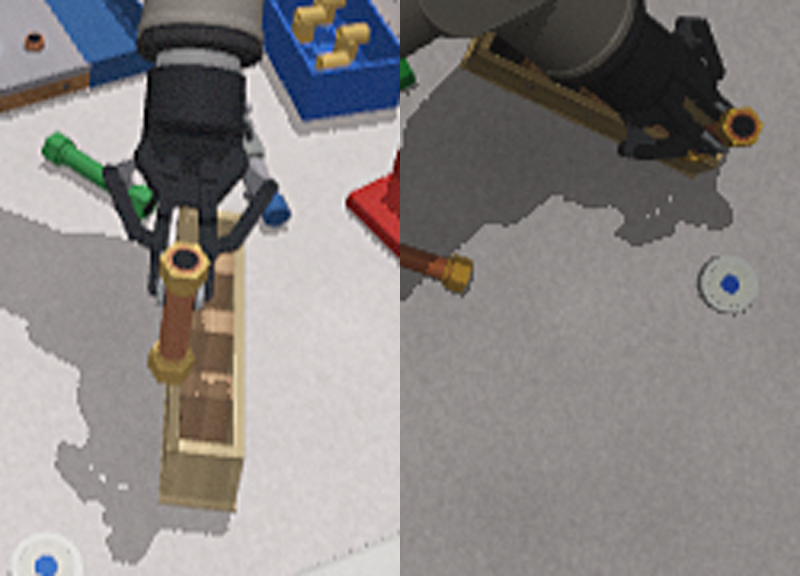

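The tail is vertical over the rack, with its top nut at crop (742,127). I'll check its offset from the TCP while moving above the pocket.

Call:
servo_tool --translation '[[0,3.1,1.5],[0,3.1,1.5],[0,3.1,1.5],[0,3.1,1.5]]' --rotation '[[0,0,0],[0,0,0],[0,0,0],[0,0,0]]' --claw '[0,0,0,0]'

```text
time_s: 6.3
eef_pos: [567.1, -399.8, 200.6]
ee_rot: [-180.0, 54.9, 64.8]
force: [-0.2, 0.4, -1.1]
finger_gap: 19.6
gripper_force: 59.6
```

Run:
```python
from h import *
plan((568,-398,98,180,55,65))
C=Cam('top');z=r.get_obs()['eef_pos'][2]+44
for c,a,p in C.blobs((16,110,60),(30,255,255),20):
    w=C.ray(c,z)[0]
    if 450<w[0]<700 and w[1]<-300: print(c,a,w, C.ray((p.min(0)+p.max(0))/2,z-5)[0])
```

```text
t 6.3 q [-32.  61.  69.  98.  -0.  53.  -4.] p [ 567.1 -399.8  200.6] [-180.    54.9   64.8]
[8.51, 0.01, 5.73] [-0.1, -0.1, -0.1] rows 2.5
[413.46774194 181.75806452] 62 [ 562.48901079 -402.3684552   244.40400028] [ 563.98117545 -405.7538835   239.40400028]
[397.91304348 195.19565217] 46 [ 525.88199144 -360.44608738  244.40400028] [ 525.60562404 -358.44803076  239.40400028]
```

Call:
servo_tool --translation '[[2.1,0,1.5],[4.2,0,2.9],[6.3,0,4.4],[7.4,0,5.1],[8.4,0,5.85],[8.4,0,5.85],[8.4,0,5.85]]' --rotation '[[0,0,0],[0,0,0],[0,0,0],[0,0,0],[0,0,0],[0,0,0],[0,0,0]]' --claw '[0,0,0,0,0,0,0]'

```text
time_s: 6.93
eef_pos: [568.0, -398.7, 98.0]
ee_rot: [-179.9, 55.0, 65.1]
force: [-0.7, -0.1, -0.7]
finger_gap: 19.7
gripper_force: 59.7
```

Run:
```python
from h import *
plan((567,-400,98,180,55,65))
```

```text
t 6.9 q [-30.  69.  63.  99.  -4.  48.  -8.] p [ 568.  -398.7   98. ] [-179.9   55.    65.1]
[-0.09, -0.03, 0.13] [-0.1, 0.0, 0.1] rows 0.0
```

Call:
servo_tool --translation '[[0,0,0],[0,0,0],[0,0,0],[0,0,0],[0,0,-1.5],[0,0,-4],[0,0,-8],[0,0,-12],[0,0,-14],[0,0,-14]]' --rotation '[[0,0,0],[0,0,0],[0,0,0],[0,0,0],[0,0,0],[0,0,0],[0,0,0],[0,0,0],[0,0,0],[0,0,0]]' --claw '[0.55,0.55,0.55,0.55,0.55,0.6,0.6,0.6,0.6,0.6]'

```text
time_s: 7.77
eef_pos: [620.6, -291.0, 180.0]
ee_rot: [179.8, 54.9, 65.2]
force: [0.4, 0.1, -0.3]
finger_gap: 51.4
gripper_force: 0.0
```

```bash
cat >> h.py <<'E'
def top(zmin=136,C=None):
    C=C or Cam('top')
    for c,a,p in C.blobs((16,110,60),(30,255,255),15):
        w=C.ray(c,zmin)[0]
        if 450<w[0]<720 and w[1]<-150: print('nut',c.round(1),a,w.round(1))
E
python3 - <<'E'
from h import *
C=brass();top(132,C)
plan((520,-240,200,180,0,70),(441,-158,90,180,-35,73.2))
E
```

```text
[327.6 160.4] 23 [ 662.4 -217.2   15. ] [ 656.3 -211.8   45. ]
[320.8 166.5] 13 [ 642.  -195.4   15. ] [ 636.4 -190.4   45. ]
[359.3 164.3] 18 [ 651.6 -319.1   15. ] [ 645.8 -311.3   45. ]
[327.4 167.3] 10 [ 639.9 -216.5   15. ] [ 634.3 -211.    45. ]
[389.6 181.1] 107 [ 598.6 -415.5   15. ] [ 593.9 -405.5   45. ]
[375.4 189.6] 125 [ 570.2 -369.8   15. ] [ 566.2 -360.9   45. ]
[225.2 222.6] 73 [455.9 107.9  15. ] [454.5 106.1  45. ]
[284.6 224.3] 70 [454.3 -80.5  15. ] [452.9 -78.1  45. ]
[190.2 225. ] 73 [446.3 218.8  15. ] [445.1 214.5  45. ]
[317.7 235.2] 67 [ 421.7 -185.5   15. ] [ 421.  -180.7   45. ]
nut [327.6 160.4] 23 [ 638.6 -195.8  132. ]
nut [359.3 164.3] 18 [ 628.8 -288.7  132. ]
nut [389.9 181.3] 113 [ 580.  -377.5  132. ]
nut [375.5 189.6] 130 [ 554.6 -335.2  132. ]
t 7.8 q [-39.  64.  67.  94.  -3.  62.  -9.] p [ 618.7 -292.8  178.7] [180.   54.9  65.2]
[-1.37, -11.17, -1.76] [-2.3, 54.9, -4.4] rows 7.7
[10.0, -21.79, 1.17] [-1.5, 89.8, -8.8] rows 4.9
```

Call:
servo_tool --translation '[[-1.4,-11.2,-3.8],[-1.4,-11.2,-3.8],[-1.4,-11.2,-3.8],[-1.4,-11.2,-3.8],[-1.4,-11.2,-3.8],[-1.4,-11.2,-3.8],[-1.4,-11.2,-3.8],[-1.4,-11.2,-3.8],[-1.4,-11.2,-3.8],[-1.4,-11.2,-3.8]]' --rotation '[[-2.3,54.9,-4.4],[-2.3,54.9,-4.4],[-2.3,54.9,-4.4],[-2.3,54.9,-4.4],[-2.3,54.9,-4.4],[-2.3,54.9,-4.4],[-2.3,54.9,-4.4],[-2.3,54.9,-4.4],[-2.3,54.9,-4.4],[-2.3,54.9,-4.4]]' --claw '[0.6,0.6,0.6,0.6,0.6,0.6,0.6,0.6,0.6,0.6]'

```text
time_s: 8.65
eef_pos: [522.6, -229.8, 211.3]
ee_rot: [-180.0, -0.0, 69.3]
force: [0.7, -0.1, 0.0]
finger_gap: 51.0
gripper_force: 0.0
```

Run:
```python
from h import *
plan((432,-153,85,180,-30,73))
C=brass();top(132,C)
S=Cam('side')
a=cv2.resize(S.rgb[190:345,240:365,::-1],None,fx=3.2,fy=3.2,interpolation=cv2.INTER_CUBIC)
b=cv2.resize(C.rgb[130:285,290:415,::-1],None,fx=3.2,fy=3.2,interpolation=cv2.INTER_CUBIC)
cv2.imwrite('pics/v2.png',np.hstack([a,b]))
```

```text
t 8.7 q [-25.  25.  55. 110. -24.  58.  20.] p [ 522.6 -229.8  211.3] [-180.    -0.    69.3]
[3.98, -11.18, 12.64] [0.9, 30.0, -3.6] rows 4.2
[336.2 162.8] 150 [ 655.1 -244.8   15. ] [ 649.2 -238.7   45. ]
[322.6 162.8] 22 [ 654.4 -201.1   15. ] [ 648.5 -195.9   45. ]
[225.4 222.7] 69 [455.8 107.4  15. ] [454.4 105.6  45. ]
[284.5 224.3] 68 [454.  -80.2  15. ] [452.6 -77.8  45. ]
[190.1 225.1] 71 [446.1 219.   15. ] [444.9 214.6  45. ]
nut [336.5 162.8] 154 [ 631.9 -221.8  132. ]
nut [322.6 162.8] 22 [ 631.4 -181.1  132. ]
```

View pics/v2.png

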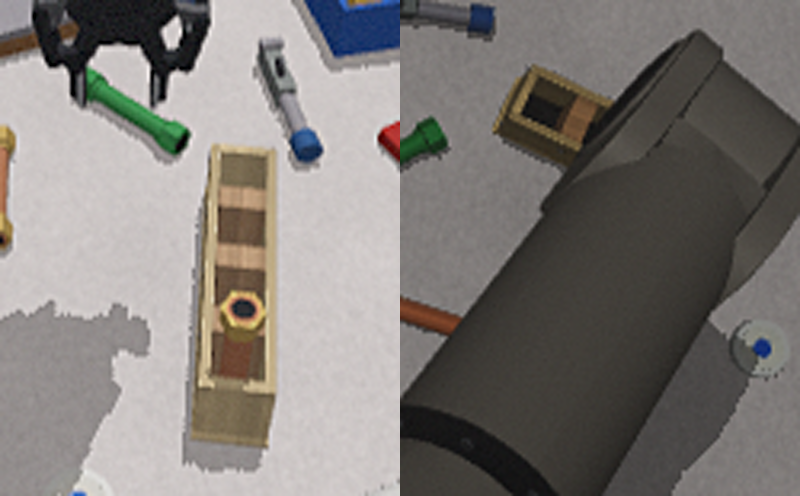

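Tail3 stands upright in the rightmost pocket, with its nut at crop (243,312). Next is tail2.

Call:
servo_tool --translation '[[4,-11.2,6],[4,-11.2,9],[4,-11.2,12.6],[4,-11.2,12.6],[4,-11.2,12.6],[4,-11.2,12.6],[4,-11.2,12.6]]' --rotation '[[0.9,30,-3.6],[0.9,30,-3.6],[0.9,30,-3.6],[0.9,30,-3.6],[0.9,30,-3.6],[0.9,30,-3.6],[0.9,30,-3.6]]' --claw '[0.6,0.6,0.6,0.6,0.6,0.6,0.6]'

```text
time_s: 9.33
eef_pos: [431.6, -150.0, 82.8]
ee_rot: [-179.5, -29.8, 73.1]
force: [0.4, -1.5, -0.2]
finger_gap: 51.2
gripper_force: 0.0
```

Run:
```python
from h import *
plan((432,-153,26,180,-30,73))
C=brass()
```

```text
t 9.3 q [  3.  29.  35. 125. -55.  58.  61.] p [ 431.6 -150.    82.8] [-179.5  -29.8   73.1]
[-3.06, 0.17, 4.79] [-0.6, 0.2, 0.1] rows 1.4
[362.4 176.1] 442 [ 613.4 -328.7   15. ] [ 608.4 -320.7   45. ]
[225.3 222.7] 69 [455.7 107.7  15. ] [454.3 105.9  45. ]
[284.6 224.3] 67 [454.1 -80.4  15. ] [452.7 -78.   45. ]
[190.2 225.1] 73 [446.1 218.9  15. ] [444.9 214.5  45. ]
[316.3 233.8] 29 [ 426.1 -181.1   15. ] [ 425.4 -176.4   45. ]
```

Call:
servo_tool --translation '[[-1.5,0.1,2.4],[-3.1,0.2,4.8],[-3.1,0.2,4.8],[-3.1,0.2,4.8],[-3.1,0.2,4.8],[-3.1,0.2,4.8],[-3.1,0.2,4.8],[-3.1,0.2,4.8],[-3.1,0.2,4.8]]' --rotation '[[-0.6,0.2,0],[-0.6,0.2,0],[-0.6,0.2,0],[-0.6,0.2,0],[-0.6,0.2,0],[-0.6,0.2,0],[-0.6,0.2,0],[-0.6,0.2,0],[-0.6,0.2,0]]' --claw '[0.6,0.6,0.6,0,0,0,0,0,0]'

```text
time_s: 10.13
eef_pos: [435.3, -153.9, 29.7]
ee_rot: [179.3, -30.1, 73.5]
force: [-3.4, -3.5, 10.7]
finger_gap: 18.0
gripper_force: 58.4
```

Run:
```python
from h import *
plan((470,-170,150,180,-30,73),(560,-290,220,180,15,67),(594,-338,208,180,60,65))
```

```text
t 10.1 q [ 14.  33.  22. 126. -58.  50.  65.] p [ 435.3 -153.9   29.7] [179.3 -30.1  73.5]
[5.54, 3.91, -10.65] [0.4, -0.1, 0.5] rows 3.0
[1.29, 16.07, -21.04] [-0.2, -45.0, 6.4] rows 6.3
[-2.46, 20.7, -21.77] [3.0, -89.9, 8.6] rows 6.3
```

Joint 5 is at its limit, so the fingers only hold the tube with their tips. I'll reopen and regrip with less tilt.

Call:
servo_tool --translation '[[0,0,0],[0,0,0],[0,0,0],[0,0,-3],[0,0,-3],[0,0,-3],[0,0,-3],[0,0,-3]]' --rotation '[[0,0,0],[0,0,0],[0,0,0],[0.5,-10,0.3],[0.5,-10,0.3],[0.5,-10,0.3],[0.5,-10,0.3],[0.5,-10,0.3]]' --claw '[0.6,0.6,0.6,0.6,0.6,0.6,0.6,0.6]'

```text
time_s: 10.8
eef_pos: [429.9, -167.3, 53.8]
ee_rot: [-179.9, -20.2, 73.1]
force: [0.6, -0.1, 0.2]
finger_gap: 51.5
gripper_force: 0.0
```

Run:
```python
from h import *
plan((433,-154,45,180,-20,73),(433,-154,20,180,-20,73))
C=brass();S=Cam('side')
for c,a,p in S.blobs((16,110,90),(30,255,255),15): 
    w=S.ray(c,15)[0]
    if w[0]<550 and w[0]>300 and w[1]<0: print('S',c,a,w)
```

```text
t 10.8 q [  4.  28.  28. 126. -48.  45.  53.] p [ 429.9 -167.3   53.8] [-179.9  -20.2   73.1]
[0.97, -0.08, 1.3] [-0.1, -0.2, 0.1] rows 0.4
[0.11, -0.08, 3.64] [-0.1, -0.2, 0.1] rows 0.6
[361.7 176. ] 441 [ 613.7 -326.5   15. ] [ 608.7 -318.5   45. ]
[225.3 222.9] 70 [455.2 107.6  15. ] [453.8 105.8  45. ]
[284.8 223.6] 69 [456.3 -81.2  15. ] [454.8 -78.8  45. ]
[190.1 225. ] 71 [446.2 219.   15. ] [445.  214.7  45. ]
[316.9 233.3] 49 [ 427.5 -183.    15. ] [ 426.7 -178.3   45. ]
S [238.87671233 259.83561644] 73 [ 427.93570524 -178.26951266   15.        ]
```

Call:
servo_tool --translation '[[0.9,0,1.5],[0.1,0,3.6],[0.1,0,3.6],[0.1,0,3.6],[0.1,0,3.6],[0.1,0,3.6],[0.1,0,3.6],[0.1,0,3.6],[0.1,0,3.6],[0.1,0,3.6]]' --rotation '[[0,0,0],[0,0,0],[0,0,0],[0,0,0],[0,0,0],[0,0,0],[0,0,0],[0,0,0],[0,0,0],[0,0,0]]' --claw '[0.6,0.6,0.6,0.6,0,0,0,0,0,0]'

```text
time_s: 11.73
eef_pos: [433.9, -155.8, 21.4]
ee_rot: [-180.0, -20.1, 73.0]
force: [-3.6, -3.0, 9.0]
finger_gap: 19.9
gripper_force: 58.3
```

Run:
```python
from h import *
plan((470,-170,150,180,-20,73),(560,-290,220,180,25,67),(594,-340,210,180,70,65))
```

```text
t 11.7 q [  6.  31.  24. 127. -53.  42.  56.] p [ 433.9 -155.8   21.4] [-180.   -20.1   73. ]
[4.14, 3.86, -12.19] [-0.0, -0.1, 0.0] rows 3.2
[-1.76, 15.97, -21.81] [0.2, -45.1, 6.2] rows 6.3
[-5.67, 20.68, -22.17] [3.7, -90.0, 8.1] rows 6.3
```

Call:
servo_tool --translation '[[4.1,3.9,-12.2],[4.1,3.9,-12.2],[4.1,3.9,-12.2],[4.1,3.9,-12.2],[-1.8,16,-21.8],[-1.8,16,-21.8],[-1.8,16,-21.8],[-1.8,16,-21.8],[-1.8,16,-21.8],[-1.8,16,-21.8],[-1.8,16,-21.8],[-5.7,20.7,-22.2],[-5.7,20.7,-22.2],[-5.7,20.7,-22.2],[-5.7,20.7,-22.2],[-5.7,20.7,-22.2],[-5.7,20.7,-22.2],[-5.7,20.7,-22.2],[-5.7,20.7,-22.2],[-5.7,20.7,-22.2]]' --rotation '[[0,0,0],[0,0,0],[0,0,0],[0,0,0],[0.2,-45.1,6.2],[0.2,-45.1,6.2],[0.2,-45.1,6.2],[0.2,-45.1,6.2],[0.2,-45.1,6.2],[0.2,-45.1,6.2],[0.2,-45.1,6.2],[3.7,-90,8.1],[3.7,-90,8.1],[3.7,-90,8.1],[3.7,-90,8.1],[3.7,-90,8.1],[3.7,-90,8.1],[3.7,-90,8.1],[3.7,-90,8.1],[3.7,-90,8.1]]' --claw '[0,0,0,0,0,0,0,0,0,0,0,0,0,0,0,0,0,0,0,0]'

```text
time_s: 13.4
eef_pos: [594.2, -339.6, 208.8]
ee_rot: [-179.8, 70.0, 65.2]
force: [0.0, -1.0, -1.1]
finger_gap: 19.7
gripper_force: 60.0
```

```bash
cat >> h.py <<'E'
def held(up=43):
    o=r.get_obs();z=o['eef_pos'][2]+up;C=Cam('top')
    for c,a,p in C.blobs((16,110,60),(30,255,255),20):
        w=C.ray(c,z)[0]
        if np.hypot(*(w-o['eef_pos'])[:2])<60: print('held top',c.round(1),a,w.round(1),C.ray((p.min(0)+p.max(0))/2,z-5)[0].round(1))
E
python3 - <<'E'
from h import *
plan((594,-342,200,180,70,65));held();print(r.get_obs()['finger_gap'])
E
```

```text
t 13.4 q [-37.  66.  64.  95.  14.  62. -20.] p [ 594.2 -339.6  208.8] [-179.8   70.    65.2]
[0.75, 0.08, 0.51] [0.0, 0.0, 0.1] rows 0.2
held top [394.8 179.1] 110 [ 567.6 -350.5  251.8] [ 568.6 -351.5  246.8]
held top [377.6 180.2] 29 [ 563.8 -305.2  251.8] [ 565.1 -309.2  246.8]
19.705030224786526
```

Run:
```python
from h import *
C=Cam('top');S=Cam('side')
print(C.pix([[591,-346,252],[564,-406,136],[594.2,-339.6,208.8]]),S.pix([[591,-346,252]]))
a=cv2.resize(S.rgb[170:325,250:375,::-1],None,fx=3.2,fy=3.2,interpolation=cv2.INTER_CUBIC)
b=cv2.resize(C.rgb[100:255,310:435,::-1],None,fx=3.2,fy=3.2,interpolation=cv2.INTER_CUBIC)
cv2.imwrite('pics/v3.png',np.hstack([a,b]))
```

```text
[[392.91208103 170.26323278]
 [400.26428024 186.70104918]
 [385.22308115 171.79728154]] [[320.8371813  234.08791262]]
```

View pics/v3.png

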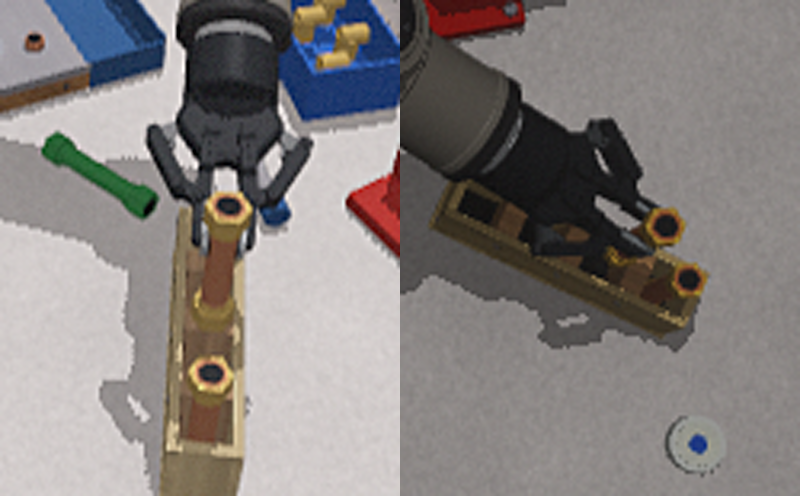

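The held tail is vertical, with its top at top-image pixel (392.5,170.6) against a predicted (392.9,170.3). Tail3 stands in the last pocket. I'll insert this one.

Call:
servo_tool --translation '[[2.0,0,0.9],[4,0,1.6],[6,0,2.4],[8,0,3.1],[9.9,0,3.8],[9.9,0,3.8],[9.9,0,3.8]]' --rotation '[[0,0,0],[0,0,0],[0,0,0],[0,0,0],[0,0,0],[0,0,0],[0,0,0]]' --claw '[0,0,0,0,0,0,0]'

```text
time_s: 14.13
eef_pos: [593.2, -342.0, 103.8]
ee_rot: [-180.0, 70.0, 65.0]
force: [0.4, -0.1, -1.2]
finger_gap: 20.0
gripper_force: 60.0
```

Call:
servo_tool --translation '[[0,0,0],[0,0,0],[0,0,0],[0,0,0],[0,0,-2],[-0.7,0,-4],[-2,0,-8],[-3,0,-12],[-3.5,0,-14],[-3.5,0,-14]]' --rotation '[[0,0,0],[0,0,0],[0,0,0],[0,0,0],[0,0,0],[0,0,0],[0,0,0],[0,0,0],[0,0,0],[0,0,0]]' --claw '[0.55,0.55,0.55,0.55,0.55,0.6,0.6,0.6,0.6,0.6]'

```text
time_s: 14.97
eef_pos: [647.7, -229.0, 186.3]
ee_rot: [179.5, 69.9, 64.9]
force: [-0.0, 0.6, -0.2]
finger_gap: 51.1
gripper_force: 0.0
```

Run:
```python
from h import *
C=brass();top(132,C)
plan((600,-100,260,180,0,80),(480,110,160,180,-20,96))
```

```text
[333.  152.6] 14 [ 688.3 -234.7   15. ] [ 681.6 -228.8   45. ]
[371.4 181. ] 355 [ 597.9 -357.4   15. ] [ 593.3 -348.7   45. ]
[225.9 223. ] 49 [454.7 105.7  15. ] [453.3 103.9  45. ]
[190.2 224.9] 75 [446.6 218.8  15. ] [445.4 214.4  45. ]
nut [372.4 180.9] 396 [ 580.1 -326.5  132. ]
t 15.0 q [-41.  69.  61.  88.  11.  73. -22.] p [ 645.7 -231.1  184.9] [179.8  69.9  65. ]
[-3.64, -9.63, -11.97] [-8.9, 69.5, -12.9] rows 10.0
[10.55, -29.33, -21.74] [-14.3, 87.6, -30.9] rows 6.3
```

Call:
servo_tool --translation '[[-3.6,-9.6,-12],[-3.6,-9.6,-12],[-3.6,-9.6,-12],[-3.6,-9.6,-12],[-3.6,-9.6,-12],[-3.6,-9.6,-12],[-3.6,-9.6,-12],[-3.6,-9.6,-12],[-3.6,-9.6,-12],[-3.6,-9.6,-12],[-3.6,-9.6,-12],[-3.6,-9.6,-12]]' --rotation '[[-8.9,69.5,-12.9],[-8.9,69.5,-12.9],[-8.9,69.5,-12.9],[-8.9,69.5,-12.9],[-8.9,69.5,-12.9],[-8.9,69.5,-12.9],[-8.9,69.5,-12.9],[-8.9,69.5,-12.9],[-8.9,69.5,-12.9],[-8.9,69.5,-12.9],[-8.9,69.5,-12.9],[-8.9,69.5,-12.9]]' --claw '[0.6,0.6,0.6,0.6,0.6,0.6,0.6,0.6,0.6,0.6,0.6,0.6]'

```text
time_s: 16.02
eef_pos: [597.6, -105.1, 258.6]
ee_rot: [-179.8, 0.1, 79.4]
force: [0.7, -0.6, -0.8]
finger_gap: 51.2
gripper_force: 0.0
```

Run:
```python
from h import *
plan((500,100,180,180,-20,94.7),(452,138,115,180,-20,94.7))
top(132)
```

```text
t 16.0 q [-33.  23.  48. 102. -19.  64.  11.] p [ 597.6 -105.1  258.6] [-1.798e+02  1.000e-01  7.940e+01]
[18.37, -13.35, 7.88] [2.5, 19.9, -15.2] rows 5.8
[21.23, -18.75, 14.39] [2.5, 19.9, -15.2] rows 2.1
nut [375.5 181.8] 356 [ 577.8 -335.5  132. ]
```

Call:
servo_tool --translation '[[18.4,-13.4,7.9],[18.4,-13.4,7.9],[18.4,-13.4,7.9],[18.4,-13.4,7.9],[18.4,-13.4,7.9],[18.4,-13.4,7.9],[21.2,-18.8,14.4],[21.2,-18.8,14.4],[21.2,-18.8,14.4],[21.2,-18.8,14.4],[21.2,-18.8,14.4]]' --rotation '[[2.5,19.9,-15.2],[2.5,19.9,-15.2],[2.5,19.9,-15.2],[2.5,19.9,-15.2],[2.5,19.9,-15.2],[2.5,19.9,-15.2],[2.5,19.9,-15.2],[2.5,19.9,-15.2],[2.5,19.9,-15.2],[2.5,19.9,-15.2],[2.5,19.9,-15.2]]' --claw '[0.6,0.6,0.6,0.6,0.6,0.6,0.6,0.6,0.6,0.6,0.6]'

```text
time_s: 16.98
eef_pos: [451.3, 140.7, 114.1]
ee_rot: [-179.9, -19.8, 95.2]
force: [-0.5, -0.1, 0.8]
finger_gap: 51.1
gripper_force: 0.0
```

Run:
```python
from h import *
plan((451.5,139.5,52,180,-20,94.7))
S=Cam('side');C=Cam('top')
a=cv2.resize(S.rgb[170:325,250:375,::-1],None,fx=3.2,fy=3.2,interpolation=cv2.INTER_CUBIC)
b=cv2.resize(S.rgb[110:265,150:275,::-1],None,fx=3.2,fy=3.2,interpolation=cv2.INTER_CUBIC)
cv2.imwrite('pics/v4.png',np.hstack([a,b]))
```

```text
t 17.0 q [-36.  19.  29. 127. -44.  44.  31.] p [451.3 140.7 114.1] [-179.9  -19.8   95.2]
[-2.23, 0.02, 5.8] [-0.3, 0.2, 0.4] rows 1.5
```

View pics/v4.png

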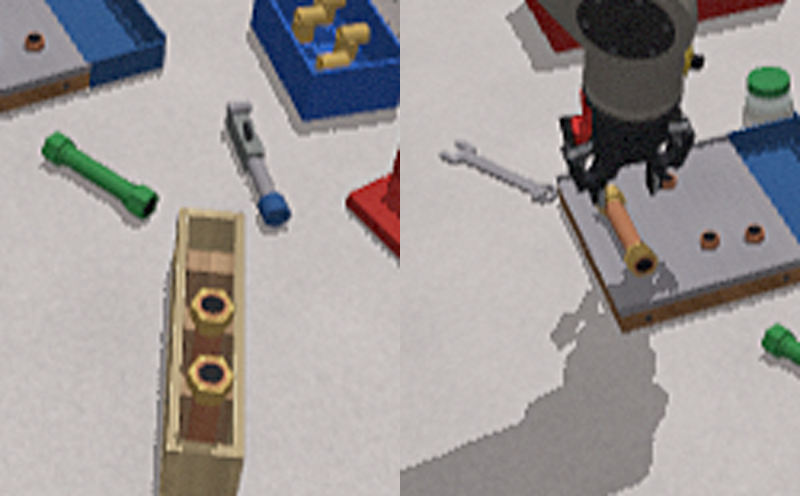

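Both tails stand in the last two pockets, and the gripper is aligned over tail1 on the plate.

Call:
servo_tool --translation '[[-1.1,0,2.9],[-2.2,0,5.8],[-2.2,0,5.8],[-2.2,0,5.8],[-2.2,0,5.8],[-2.2,0,5.8],[-2.2,0,5.8],[-2.2,0,5.8],[-2.2,0,5.8],[-2.2,0,5.8]]' --rotation '[[-0.3,0.2,0.4],[-0.3,0.2,0.4],[-0.3,0.2,0.4],[-0.3,0.2,0.4],[-0.3,0.2,0.4],[-0.3,0.2,0.4],[-0.3,0.2,0.4],[-0.3,0.2,0.4],[-0.3,0.2,0.4],[-0.3,0.2,0.4]]' --claw '[0.6,0.6,0.6,0.6,0,0,0,0,0,0]'

```text
time_s: 17.92
eef_pos: [452.6, 139.5, 54.5]
ee_rot: [179.7, -20.2, 94.7]
force: [-2.3, -4.9, 13.9]
finger_gap: 20.0
gripper_force: 58.2
```

Run:
```python
from h import *
plan((470,100,210,180,-20,94.7),(570,-120,260,180,10,80))
```

```text
t 17.9 q [-31.  25.  24. 129. -54.  38.  41.] p [452.6 139.5  54.5] [179.7 -20.2  94.7]
[1.54, 1.5, -16.0] [0.3, -0.2, 0.0] rows 3.9
[-18.08, 9.73, -28.5] [-1.0, -30.1, 14.7] rows 5.9
```

Call:
servo_tool --translation '[[1.5,1.5,-16],[1.5,1.5,-16],[1.5,1.5,-16],[1.5,1.5,-16],[1.5,1.5,-16],[-18.1,9.7,-28.5],[-18.1,9.7,-28.5],[-18.1,9.7,-28.5],[-18.1,9.7,-28.5],[-18.1,9.7,-28.5],[-18.1,9.7,-28.5],[-18.1,9.7,-28.5],[-18.1,9.7,-28.5]]' --rotation '[[0,0,0],[0,0,0],[0,0,0],[0,0,0],[0,0,0],[-1,-30,14.7],[-1,-30,14.7],[-1,-30,14.7],[-1,-30,14.7],[-1,-30,14.7],[-1,-30,14.7],[-1,-30,14.7],[-1,-30,14.7]]' --claw '[0,0,0,0,0,0,0,0,0,0,0,0,0]'

```text
time_s: 19.0
eef_pos: [569.5, -122.2, 259.4]
ee_rot: [-180.0, 10.1, 79.9]
force: [-0.1, 0.3, -1.4]
finger_gap: 19.4
gripper_force: 60.3
```

Run:
```python
from h import *
plan((621,-283,225,180,70,65))
```

```text
t 19.0 q [-37.  20.  47. 105.  -5.  61.   1.] p [ 569.5 -122.2  259.4] [-180.    10.1   79.9]
[-14.1, 7.9, 5.99] [10.0, -59.6, 11.9] rows 8.6
```

Call:
servo_tool --translation '[[-14.1,7.9,6],[-14.1,7.9,6],[-14.1,7.9,6],[-14.1,7.9,6],[-14.1,7.9,6],[-14.1,7.9,6],[-14.1,7.9,6],[-14.1,7.9,6],[-14.1,7.9,6],[-14.1,7.9,6],[-14.1,7.9,6],[-14.1,7.9,6]]' --rotation '[[10,-59.6,11.9],[10,-59.6,11.9],[10,-59.6,11.9],[10,-59.6,11.9],[10,-59.6,11.9],[10,-59.6,11.9],[10,-59.6,11.9],[10,-59.6,11.9],[10,-59.6,11.9],[10,-59.6,11.9],[10,-59.6,11.9],[10,-59.6,11.9]]' --claw '[0,0,0,0,0,0,0,0,0,0,0,0]'

```text
time_s: 20.0
eef_pos: [621.0, -280.9, 224.6]
ee_rot: [-179.8, 69.8, 65.4]
force: [0.1, -0.4, -1.7]
finger_gap: 19.6
gripper_force: 60.3
```

Run:
```python
from h import *
plan()
C=Cam('top');S=Cam('side');p=r.get_obs()['eef_pos'];d=np.array([-.4226,-.906,0])
for k in(4,8):print(k,C.pix(p+d*k+[0,0,43]),S.pix(p+d*k+[0,0,43]))
u=C.pix(p+[0,0,30])[0].astype(int);v=S.pix(p)[0].astype(int);print(u,v)
b=C.rgb[u[1]-31:u[1]+31,u[0]-25:u[0]+25];a=S.rgb[v[1]-31:v[1]+31,v[0]-25:v[0]+25]
cv2.imwrite('pics/v5.png',cv2.resize(np.hstack([a,b])[:,:,::-1],None,fx=8,fy=8,interpolation=cv2.INTER_CUBIC))
```

```text
t 20.0 q [-39.  64.  61.  91.  16.  69. -22.] p [ 621.  -280.9  224.6] [-179.8   69.8   65.4]
4 [[371.34247678 158.14648699]] [[321.74100153 209.19538857]]
8 [[372.7423641  158.80816599]] [[321.7231815  210.33636549]]
[368 158] [319 220]
```

View pics/v5.png

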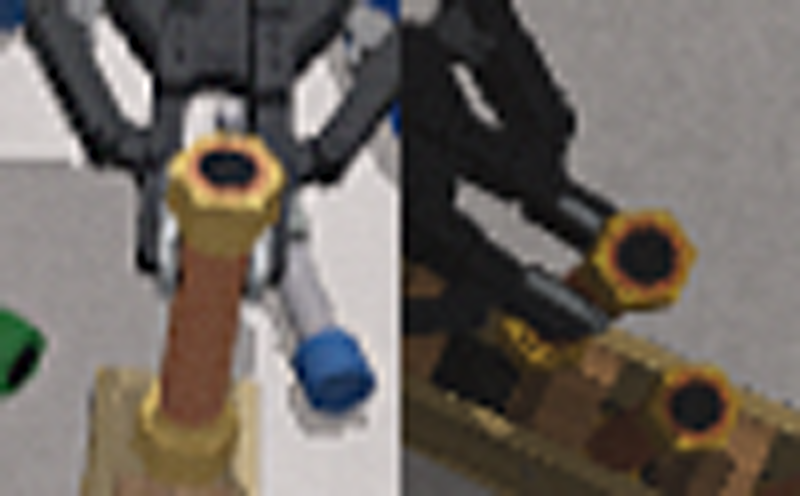

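The tail1 top is at top pixel (373.6,158.9), so its axis is at about (617,-289) against the pocket at (618,-290). I'll insert it.

Call:
servo_tool --translation '[[2.2,0,0.8],[4.4,0,1.6],[6.4,0,2.3],[8.4,0,3.1],[10,0,3.7],[11.3,0,4.2],[11.3,0,4.2],[11.3,0,4.2]]' --rotation '[[0,0,0],[0,0,0],[0,0,0],[0,0,0],[0,0,0],[0,0,0],[0,0,0],[0,0,0]]' --claw '[0,0,0,0,0,0,0,0]'

```text
time_s: 20.77
eef_pos: [620.5, -281.5, 103.4]
ee_rot: [-179.6, 70.0, 65.6]
force: [-0.0, 0.3, -1.1]
finger_gap: 19.5
gripper_force: 60.3
```

Call:
servo_tool --translation '[[0,0,0],[0,0,0],[0,0,0],[0,0,0],[0,0,-2],[-0.7,0,-4],[-2,0,-8],[-3,0,-12],[-3.5,0,-14],[-3.5,0,-14]]' --rotation '[[0,0,0],[0,0,0],[0,0,0],[0,0,0],[0,0,0],[0,0,0],[0,0,0],[0,0,0],[0,0,0],[0,0,0]]' --claw '[0.55,0.55,0.55,0.55,0.55,0.6,0.6,0.6,0.6,0.6]'

```text
time_s: 21.6
eef_pos: [674.5, -168.5, 186.3]
ee_rot: [179.9, 69.8, 65.4]
force: [0.8, -0.8, -0.7]
finger_gap: 50.9
gripper_force: 0.0
```

Run:
```python
from h import *
plan((600,0,300,180,0,90))
C=Cam('top')
for c,a,p in C.blobs((0,200,40),(4,255,255),30):
    w=C.ray(c,68)[0]
    if 400<w[0]<600 and 300<w[1]<500: print(c,a,w.round(1)); q=p
# bright part = rib top
v=C.hsv[q[:,1],q[:,0],2];print(np.percentile(v,[5,25,50,75,95]))
b=q[v>np.percentile(v,50)*.5+.25*(v.max()+v.min())] 
for vv in range(185,232,2): print(vv,C.rgb[vv,112:148,0].tolist())
```

```text
t 21.6 q [-42.  68.  57.  82.  12.  80. -25.] p [ 674.5 -168.5  186.3] [179.9  69.8  65.4]
[-6.46, -13.74, -15.43] [-14.8, 68.7, -21.3] rows 10.3Traceback (most recent call last):
  File "<stdin>", line 8, in <module>
NameError: name 'q' is not defined
```

Call:
servo_tool --translation '[[-6.5,-13.7,-15.4],[-6.5,-13.7,-15.4],[-6.5,-13.7,-15.4],[-6.5,-13.7,-15.4],[-6.5,-13.7,-15.4],[-6.5,-13.7,-15.4],[-6.5,-13.7,-15.4],[-6.5,-13.7,-15.4],[-6.5,-13.7,-15.4],[-6.5,-13.7,-15.4],[-6.5,-13.7,-15.4],[-6.5,-13.7,-15.4]]' --rotation '[[-14.8,68.7,-21.3],[-14.8,68.7,-21.3],[-14.8,68.7,-21.3],[-14.8,68.7,-21.3],[-14.8,68.7,-21.3],[-14.8,68.7,-21.3],[-14.8,68.7,-21.3],[-14.8,68.7,-21.3],[-14.8,68.7,-21.3],[-14.8,68.7,-21.3],[-14.8,68.7,-21.3],[-14.8,68.7,-21.3]]' --claw '[0.6,0.6,0.6,0.6,0.6,0.6,0.6,0.6,0.6,0.6,0.6,0.6]'

```text
time_s: 22.65
eef_pos: [596.9, -8.3, 298.1]
ee_rot: [-179.8, -0.1, 89.2]
force: [0.2, -0.9, -0.4]
finger_gap: 51.8
gripper_force: 0.0
```

Run:
```python
from h import *
plan()
C=Cam('top');S=Cam('side')
for X,n in((C,'t'),(S,'s')):
  for c,a,p in X.blobs((0,180,20),(5,255,255),30): 
    w=X.ray(c,60)[0]
    if 300<w[0]<700 and 200<w[1]<600: print(n,c,a,w.round(1))
# side view combo: rack, pad; top: station and pad
w=[S.rgb[110:265,125:325],C.rgb[125:280,95:295]]
cv2.imwrite('pics/v6.png',cv2.resize(np.hstack(w)[:,:,::-1],None,fx=2,fy=2,interpolation=cv2.INTER_CUBIC))
cv2.imwrite('pics/rt.png',C.rgb[:,:,::-1]);cv2.imwrite('pics/rs.png',S.rgb[:,:,::-1])
```

```text
t 22.6 q [-42.  19.  47. 101. -15.  67.   9.] p [596.9  -8.3 298.1] [-1.798e+02 -1.000e-01  8.920e+01]
t [130.57110609 208.51241535] 443 [491.8 397.6  60. ]
s [217.2228739 145.2111437] 341 [486.3 361.8  60. ]
```

View pics/v6.png

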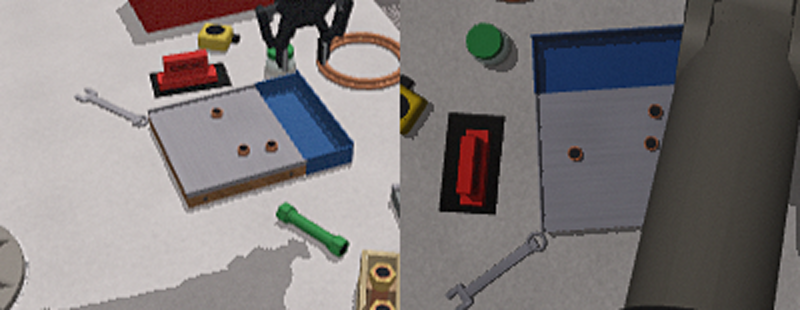

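Tail1 stands too, with the nuts visible in the side crop at (382,272) and (382,310). The scraper is upright on its pad at top crop (472,167), with its long side along world x. The offcuts are unchanged. Now I need the scraper, pad and station poses.

Run:
```python
from h import *
C=Cam('top');S=Cam('side')
def rect(X,m,z):
    n,l,st,c=cv2.connectedComponentsWithStats(m);i=1+st[1:,4].argmax();p=np.argwhere(l==i)[:,::-1]
    R=cv2.minAreaRect(X.ray(p,z)[:,:2].astype('f4'));return len(p),np.round(R[0],1),np.round(R[1],1),round(R[2],1)
m=np.zeros((384,512),np.uint8);m[170:240,105:150]=1
red=cv2.inRange(C.hsv,np.array((0,150,20)),np.array((6,255,255)))*m
v=C.hsv[...,2][red>0];print('V',np.percentile(v,[10,30,50,70,90]))
for th in(85,100,115):
    print(th,rect(C,((C.hsv[...,2]>th).astype(np.uint8)*(red>0)).astype(np.uint8),68))
dark=((C.hsv[...,2]<50)|(red>0)).astype(np.uint8)*m
print('pad',rect(C,dark,2))
ms=np.zeros((384,512),np.uint8);ms[120:170,180:250]=1
reds=cv2.inRange(S.hsv,np.array((0,150,20)),np.array((6,255,255)))*ms
v=S.hsv[...,2][reds>0];print('V',np.percentile(v,[10,30,50,70,90]))
ds=((S.hsv[...,2]<60)|(reds>0)).astype(np.uint8)*ms;print('pad side',rect(S,ds,2))
for y in range(126,162,2): print(y,S.rgb[y,200:242,0].tolist())
for y in range(186,232,3): print(y,C.rgb[y,116:148,0].tolist())
```

```text
V [ 41.1  74.  135.5 143.  149. ]
85 (287, array([492.4, 396.1]), array([ 40.4, 114. ]), 87.8)
100 (267, array([492.6, 396.1]), array([ 39.3, 113.9]), 87.5)
115 (255, array([492.7, 396. ]), array([ 39.3, 113.7]), 87.5)
pad (1365, array([503.6, 415. ]), array([ 90.5, 158.5]), 87.4)
V [ 90.   98.6 110.  122.  193. ]
pad side (553, array([504.3, 443.5]), array([145.8, 157. ]), 87.4)
126 [119, 126, 129, 135, 150, 147, 144, 143, 143, 143, 147, 144, 142, 141, 141, 137, 135, 135, 135, 133, 134, 178, 176, 173, 157, 198, 205, 213, 114, 21, 12, 14, 17, 15, 13, 49, 120, 195, 201, 183, 124, 125]
128 [143, 142, 143, 143, 144, 139, 135, 134, 135, 132, 133, 134, 174, 172, 170, 171, 212, 207, 206, 205, 204, 202, 203, 195, 156, 162, 165, 171, 184, 193, 197, 176, 180, 181, 211, 206, 203, 196, 170, 129, 112, 46]
130 [137, 135, 137, 174, 174, 172, 172, 207, 208, 207, 206, 207, 204, 202, 200, 200, 200, 199, 199, 201, 201, 198, 202, 210, 100, 116, 118, 116, 115, 120, 116, 116, 119, 120, 137, 142, 144, 146, 125, 110, 101, 0]
132 [205, 204, 204, 201, 203, 201, 200, 201, 200, 201, 203, 200, 201, 201, 199, 19
[... 4529 characters left out ...]
 [16, 17, 13, 16, 18, 19, 9, 138, 144, 142, 141, 141, 144, 150, 88, 39, 39, 39, 51, 79, 88, 40, 19, 10, 13, 16, 14, 19, 136, 132, 131, 125]
222 [15, 17, 16, 19, 15, 20, 16, 21, 24, 109, 115, 117, 62, 65, 49, 50, 48, 57, 68, 80, 65, 46, 10, 13, 15, 10, 15, 33, 133, 128, 128, 123]
225 [15, 19, 16, 15, 19, 16, 15, 14, 6, 158, 146, 144, 144, 148, 140, 69, 72, 72, 73, 77, 42, 34, 9, 12, 14, 11, 12, 52, 137, 132, 127, 126]
228 [14, 18, 15, 15, 15, 19, 19, 18, 18, 12, 12, 13, 10, 11, 10, 24, 20, 27, 29, 37, 15, 14, 13, 14, 11, 16, 6, 139, 135, 129, 131, 136]
231 [126, 128, 127, 125, 127, 126, 132, 96, 90, 89, 91, 52, 58, 58, 32, 18, 16, 21, 17, 9, 10, 7, 10, 12, 10, 11, 13, 140, 132, 135, 130, 129]
```

Run:
```python
from h import *
C=Cam('top');np.set_printoptions(precision=1,suppress=True)
red=C.rgb[...,0].astype(int)
# rib top midline: bright run per row
A=[]
for y in range(197,219):
    x=np.where((red[y,116:136]>125)&(C.hsv[y,116:136,1]>150))[0]+116
    A.append(((x.min()+x.max())/2,y,x.max()-x.min()+1))
A=np.array(A);W=C.ray(A[:,:2],68)
k=np.polyfit(W[:,0],W[:,1],1);print('rib azimuth',np.degrees(np.arctan(k[0])),'width mm',A[:,2].mean()*3.05,'y at x=492',np.polyval(k,492))
col=red[185:232,125:130].mean(1);print(dict(zip(range(185,232),col.astype(int))))
# pad edges (bench bright ~125, pad ~18), subpixel
def edge(y,x0,x1):
    s=red[y,x0:x1].astype(float);return x0+np.interp(72,s,np.arange(len(s))) if s[0]<s[-1] else x0+np.interp(-72,-s,np.arange(len(s)))
L=[];R=[]
for y in range(188,226,2):
    row=red[y];l=next(x for x in range(105,125) if row[x]<72);rr=next(x for x in range(150,136,-1) if row[x]<72)
    L.append((l-(72-row[l])/(row[l-1]-row[l]),y));R.append((rr+(72-row[rr])/(row[rr+1]-row[rr]),y))
L=C.ray(L,2);R=C.ray(R,2)
for e in(L,R):
    k=np.polyfit(e[:,0],e[:,1],1);print('pad edge az',np.degrees(np.arctan(k[0])),np.polyval(k,500))
for x in(119,124,140,136): print(x,{y:int(red[y,x]) for y in list(range(178,187))+list(range(226,234))})
```

```text
rib azimuth -1.700304308765961 width mm 20.102272727272727 y at x=492 405.5587203677734
{185: np.int64(20), 186: np.int64(20), 187: np.int64(21), 188: np.int64(19), 189: np.int64(34), 190: np.int64(68), 191: np.int64(70), 192: np.int64(63), 193: np.int64(123), 194: np.int64(134), 195: np.int64(133), 196: np.int64(133), 197: np.int64(142), 198: np.int64(142), 199: np.int64(143), 200: np.int64(144), 201: np.int64(143), 202: np.int64(144), 203: np.int64(144), 204: np.int64(144), 205: np.int64(142), 206: np.int64(142), 207: np.int64(142), 208: np.int64(141), 209: np.int64(142), 210: np.int64(141), 211: np.int64(142), 212: np.int64(141), 213: np.int64(142), 214: np.int64(142), 215: np.int64(142), 216: np.int64(141), 217: np.int64(143), 218: np.int64(143), 219: np.int64(143), 220: np.int64(147), 221: np.int64(118), 222: np.int64(93), 223: np.int64(119), 224: np.int64(144), 225: np.int64(147), 226: np.int64(153), 227: np.int64(55), 228: np.int64(13), 229: np.int64(13), 230: np.int64(9), 231: np.int64(70)}
pad edge az 5.951395993050177 463.6739181796577
pad edge az -2.855230660291328 369.3815328189409
119 {178: 127, 179: 131, 180: 129, 181: 76, 182: 40, 183: 39, 184: 19, 185: 15, 186: 15, 226: 17, 227: 17, 228: 18, 229: 16, 230: 7, 231: 126, 232: 132, 233: 131}
124 {178: 132, 179: 134, 180: 134, 181: 80, 182: 26, 183: 18, 184: 22, 185: 21, 186: 18, 226: 8, 227: 11, 228: 13, 229: 15, 230: 5, 231: 93, 232: 126, 233: 128}
140 {178: 126, 179: 129, 180: 129, 181: 133, 182: 79, 183: 28, 184: 21, 185: 23, 186: 18, 226: 14, 227: 16, 228: 16, 229: 19, 230: 15, 231: 9, 232: 97, 233: 132}
136 {178: 121, 179: 123, 180: 126, 181: 132, 182: 53, 183: 18, 184: 22, 185: 21, 186: 22, 226: 41, 227: 35, 228: 16, 229: 11, 230: 15, 231: 6, 232: 128, 233: 134}
```

Run:
```python
from h import *
np.set_printoptions(precision=1,suppress=True)
C=Cam('top')
q=lambda x,y:(110+x/2.58,130+y/2.58)
nl,nr=C.ray([q(147,289),q(355,276)],33);bl,br=C.ray([q(137,106),q(338,95)],33);fl,fr=C.ray([q(132,32),q(332,20)],44)
print(nl,nr,bl,br,fl,fr)
az=[np.degrees(np.arctan2(*(a-b)[1::-1])) for a,b in((nl,nr),(bl,br),(fl,fr))];print('y az',az)
print('x az',[np.degrees(np.arctan2(*(a-b)[1::-1])) for a,b in((bl,nl),(br,nr))])
c=(nl+nr+bl+br)/4;a=np.radians(np.mean(az)-90);ex=np.array([np.cos(a),np.sin(a)]);ey=np.array([-np.sin(a),np.cos(a)])
print('plate centre',c,'az',np.degrees(a))
for p in((589,119.7),(538,124.7),(519.7,244.6)): d=np.array(p)-c[:2];print('offcut st',d@ex,d@ey)
print('edge x',[(np.array(p)[:2]-c[:2])@ex for p in(nl,bl,fl)])
print('rib c',C.ray((127,207.2),70))
plan((500,405,220,180,0,177.5),(494,405,100,180,0,177.5))
```

```text
[391.4 286.7  33. ] [411.7  35.9  33. ] [614.9 308.2  33. ] [633.1  61.1  33. ] [705.1 315.8  44. ] [724.6  70.1  44. ]
y az [np.float64(94.62665256069596), np.float64(94.21521947520746), np.float64(94.53613617456197)]
x az [np.float64(5.490672588740777), np.float64(6.490380286881371)]
plate centre [512.8 172.9  33. ] az 4.459336070155132
offcut st 71.83201442366916 -59.009043561734
offcut st 21.375161048970785 -50.05885096468963
offcut st 12.452969592877686 70.90103701318844
edge x [np.float64(-112.17072968383593), np.float64(112.33115011427361), np.float64(202.85310715989274)]
rib c [[494.9 405.8  70. ]]
t 22.9 q [-43.  19.  47. 100. -15.  67.   8.] p [598.2  -3.  296.9] [-179.6    0.2   89.7]
[40.78, -10.0, 7.59] [-0.5, -0.1, -87.8] rows 12.3
[40.82, -10.52, 19.6] [-0.5, -0.1, -87.8] rows 2.9
```

Call:
servo_tool --translation '[[40.8,-10,7.6],[40.8,-10,7.6],[40.8,-10,7.6],[40.8,-10,7.6],[40.8,-10,7.6],[40.8,-10,7.6],[40.8,-10,7.6],[40.8,-10,7.6],[40.8,-10,7.6],[40.8,-10,7.6],[40.8,-10,7.6],[40.8,-10,7.6],[40.8,-10,7.6],[40.8,-10.5,19.6],[40.8,-10.5,19.6],[40.8,-10.5,19.6],[40.8,-10.5,19.6],[40.8,-10.5,19.6]]' --rotation '[[0,0,-87.8],[0,0,-87.8],[0,0,-87.8],[0,0,-87.8],[0,0,-87.8],[0,0,-87.8],[0,0,-87.8],[0,0,-87.8],[0,0,-87.8],[0,0,-87.8],[0,0,-87.8],[0,0,-87.8],[0,0,-87.8],[0,0,-87.8],[0,0,-87.8],[0,0,-87.8],[0,0,-87.8],[0,0,-87.8]]' --claw '[0.65,0.65,0.65,0.65,0.65,0.65,0.65,0.65,0.65,0.65,0.65,0.65,0.65,0.65,0.65,0.65,0.65,0.65]'

```text
time_s: 24.45
eef_pos: [494.1, 403.9, 100.0]
ee_rot: [-179.7, -0.4, 177.4]
force: [1.0, 0.2, 1.1]
finger_gap: 55.5
gripper_force: 0.0
```

Run:
```python
from h import *
plan((495,405,47,180,0,177.5))
C=Cam('top');S=Cam('side')
for X,n in((C,'t'),(S,'s')):
  for c,a,p in X.blobs((0,180,20),(5,255,255),30): 
    w=X.ray(c,60)[0]
    if 300<w[0]<700 and 200<w[1]<600: print(n,c,a,w.round(1))
w=[S.rgb[95:215,170:320],S.rgb[210:330,260:360]]
cv2.imwrite('pics/v7.png',cv2.resize(np.hstack(w)[:,:,::-1],None,fx=3.2,fy=3.2,interpolation=cv2.INTER_CUBIC))
```

```text
t 24.4 q [-58.  31.  17. 104. -12.  47.  53.] p [494.1 403.9 100. ] [-179.7   -0.4  177.4]
[-0.12, 0.14, 5.29] [-0.3, -0.4, -0.1] rows 1.3
t [132.19379845 194.60465116] 129 [535.  394.8  60. ]
t [130.25510204 219.10204082] 196 [459.2 396.9  60. ]
s [217.53061224 145.32069971] 343 [487.3 360.7  60. ]
```

View pics/v7.png

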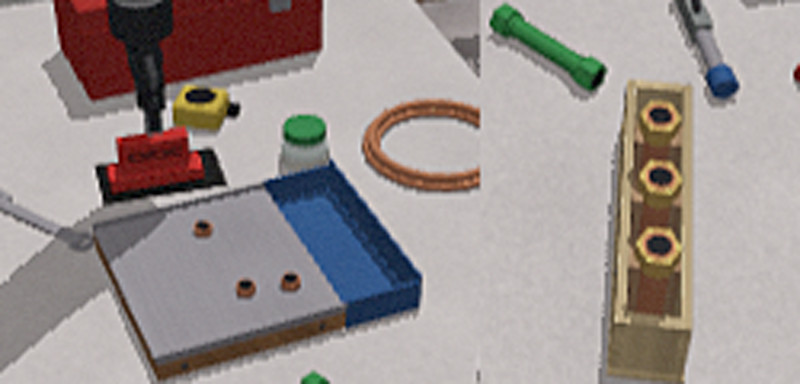

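All three tails stand in the rack (at (660,118), (660,178) and (660,247) in the crop). The gripper is centred over the scraper rib. I'll grip it.

Call:
servo_tool --translation '[[-0.1,0.1,2.6],[-0.1,0.1,5.3],[-0.1,0.1,5.3],[-0.1,0.1,5.3],[-0.1,0.1,5.3],[-0.1,0.1,5.3],[-0.1,0.1,5.3],[-0.1,0.1,5.3],[-0.1,0.1,5.3]]' --rotation '[[-0.3,-0.4,0],[-0.3,-0.4,0],[-0.3,-0.4,0],[-0.3,-0.4,0],[-0.3,-0.4,0],[-0.3,-0.4,0],[-0.3,-0.4,0],[-0.3,-0.4,0],[-0.3,-0.4,0]]' --claw '[0.65,0.65,0.65,0,0,0,0,0,0]'

```text
time_s: 25.3
eef_pos: [497.1, 405.8, 50.8]
ee_rot: [179.7, 0.3, 177.4]
force: [-0.9, -1.2, 9.9]
finger_gap: 23.2
gripper_force: 62.6
```

Run:
```python
from h import *
c=np.array([512.8,172.9]);a=np.radians(5);ex=np.array([np.cos(a),np.sin(a)]);ey=np.array([-np.sin(a),np.cos(a)])
f=lambda sx,sy:tuple(c+sx*ex+sy*ey)
print(f(-80,-53),f(-80,50),f(103,-53),f(103,50))
plan((494,400,140,180,0,177.5),(*f(-80,-53),140,180,0,95),(*f(-80,-53),78,180,0,95))
```

```text
(np.float64(437.7236785182862), np.float64(113.12922158132484)) (np.float64(428.74663701527743), np.float64(215.73727548477464)) (np.float64(620.0273082690757), np.float64(129.0787225041463)) (np.float64(611.0502667660668), np.float64(231.68677640759608))
t 25.3 q [-57.  35.  16. 105. -14.  41.  54.] p [497.1 405.8  50.8] [179.7   0.3 177.4]
[0.25, -0.54, -8.92] [0.3, 0.3, -0.1] rows 2.1
[4.56, -29.46, -9.1] [0.4, -0.0, 82.4] rows 11.5
[4.58, -29.49, -2.9] [0.4, -0.0, 82.4] rows 1.5
```

Call:
servo_tool --translation '[[0.2,-0.5,-4],[0.2,-0.5,-8.9],[0.2,-0.5,-8.9],[0.2,-0.5,-8.9],[4.6,-29.5,-9.1],[4.6,-29.5,-9.1],[4.6,-29.5,-9.1],[4.6,-29.5,-9.1],[4.6,-29.5,-9.1],[4.6,-29.5,-9.1],[4.6,-29.5,-9.1],[4.6,-29.5,-9.1],[4.6,-29.5,-9.1],[4.6,-29.5,-9.1],[4.6,-29.5,-9.1],[4.6,-29.5,-9.1],[4.6,-29.5,-9.1],[4.6,-29.5,-9.1]]' --rotation '[[0,0,0],[0,0,0],[0,0,0],[0,0,0],[0.4,0,82.4],[0.4,0,82.4],[0.4,0,82.4],[0.4,0,82.4],[0.4,0,82.4],[0.4,0,82.4],[0.4,0,82.4],[0.4,0,82.4],[0.4,0,82.4],[0.4,0,82.4],[0.4,0,82.4],[0.4,0,82.4],[0.4,0,82.4],[0.4,0,82.4]]' --claw '[0,0,0,0,0,0,0,0,0,0,0,0,0,0,0,0,0,0]'

```text
time_s: 26.8
eef_pos: [436.2, 112.2, 138.2]
ee_rot: [-179.9, 0.1, 95.1]
force: [-0.7, -0.1, -2.3]
finger_gap: 23.3
gripper_force: 61.0
```

Run:
```python
from h import *
print(r.get_obs()['finger_gap']);plan((437.7,113.1,82,180,0,95))
S=Cam('side');s=S.rgb[105:225,175:325]
C=Cam('top');t=C.rgb[140:260,150:260]
cv2.imwrite('pics/v8.png',cv2.resize(np.hstack([s,t])[:,:,::-1],None,fx=3,fy=3,interpolation=cv2.INTER_CUBIC))
```

```text
23.267719521920565
t 26.8 q [-60.  15.  43. 128. -15.  43.  -2.] p [436.2 112.2 138.2] [-1.799e+02  1.000e-01  9.510e+01]
[0.09, 0.17, 5.62] [-0.1, 0.1, 0.1] rows 1.3
```

Call:
servo_tool --translation '[[0.1,0.2,3],[0.1,0.2,5.0],[0.1,0.2,5.8],[0.1,0.2,5.8],[0.1,0.2,5.8]]' --rotation '[[0,0,0],[0,0,0],[0,0,0],[0,0,0],[0,0,0]]' --claw '[0,0,0,0,0]'

```text
time_s: 27.32
eef_pos: [438.1, 112.8, 80.2]
ee_rot: [-179.8, 0.1, 95.0]
force: [-0.2, 0.9, -2.0]
finger_gap: 23.0
gripper_force: 62.7
```

Call:
servo_tool --translation '[[0,1,0.05],[0,2.5,0.05],[0,4,0.05],[0,5.5,0.05],[0,7,0.05],[0,8.3,0.05],[0,9.6,0.05],[0,10.9,0.05],[0,12.2,0.05],[0,13.4,0.05],[0,14.6,0.05],[0,15.8,0.05],[0,17,0.05],[0,18,0.05],[0,18.7,0.05],[0,18.7,0.05],[0,18.7,0.05]]' --rotation '[[0,0,0],[0,0,0],[0,0,0],[0,0,0],[0,0,0],[0,0,0],[0,0,0],[0,0,0],[0,0,0],[0,0,0],[0,0,0],[0,0,0],[0,0,0],[0,0,0],[0,0,0],[0,0,0],[0,0,0]]' --claw '[0,0,0,0,0,0,0,0,0,0,0,0,0,0,0,0,0]'

```text
time_s: 28.73
eef_pos: [624.4, 129.3, 79.4]
ee_rot: [-179.9, 0.1, 95.0]
force: [-0.4, -0.9, -1.8]
finger_gap: 23.0
gripper_force: 62.6
```

```bash
cat >> h.py <<'E'
def off():
    for n in('top','side'):
        X=Cam(n)
        for c,a,p in X.blobs((3,80,40),(16,220,255),4):
            w=X.ray(c,36)[0]
            if 400<w[0]<760 and 20<w[1]<320:
                for z in(36,8):
                    d=X.ray(c,z)[0][:2]-[512.8,172.9];t=np.radians(5);print(n,a,'z',z,'st',np.round([d@[np.cos(t),np.sin(t)],d@[-np.sin(t),np.cos(t)]],1))
E
python3 - <<'E'
from h import *
off();plan((620,129,130,180,0,95),(428.7,215.7,130,180,0,95))
E
```

```text
side 20 z 36 st [11.4 67.4]
side 20 z 8 st [ 22.  102.1]
side 294 z 36 st [ -17.9 -140.4]
side 294 z 8 st [  -8.2 -112.3]
t 28.8 q [-42.  36.  34. 106. -27.  47.  11.] p [623.8 129.4  79.4] [-1.798e+02  1.000e-01  9.500e+01]
[-0.02, -0.4, -5.06] [-0.2, 0.1, -0.0] rows 1.2
[10.29, -18.7, -5.02] [-0.2, 0.1, -0.0] rows 5.0
```

Call:
servo_tool --translation '[[0,-0.4,-2.5],[0,-0.4,-5],[0,-0.4,-5],[10.3,-18.9,-5],[10.3,-18.9,-5],[10.3,-18.9,-5],[10.3,-18.9,-5],[10.3,-18.9,-5],[10.3,-18.9,-5],[10.3,-18.9,-3],[10.3,-18.9,-1],[10.3,-18.9,0],[10.3,-18.9,0]]' --rotation '[[0,0,0],[0,0,0],[0,0,0],[0,0,0],[0,0,0],[0,0,0],[0,0,0],[0,0,0],[0,0,0],[0,0,0],[0,0,0],[0,0,0],[0,0,0]]' --claw '[0,0,0,0,0,0,0,0,0,0,0,0,0]'

```text
time_s: 29.92
eef_pos: [426.4, 215.1, 78.3]
ee_rot: [-179.8, 0.1, 95.0]
force: [-0.1, -0.5, -1.4]
finger_gap: 23.3
gripper_force: 64.2
```

Run:
```python
from h import *
plan((428.7,215.7,79.6,180,0,95),(615,231.7,79.6,180,0,95));off()
```

```text
t 29.9 q [-65.  24.  37. 126. -24.  37.  -6.] p [426.4 215.1  78.3] [-1.798e+02  1.000e-01  9.500e+01]
[0.04, 0.23, -0.13] [-0.2, 0.1, -0.0] rows 0.1
[0.01, 18.93, -0.2] [-0.2, 0.1, -0.0] rows 4.5
top 43 z 36 st [130.8 -62.6]
top 43 z 8 st [136.4 -61. ]
side 20 z 36 st [11.4 67.4]
side 20 z 8 st [ 22.  102.1]
side 28 z 36 st [125.  -84.3]
side 28 z 8 st [139.3 -54.4]
side 303 z 36 st [ -20.2 -138.1]
side 303 z 8 st [ -10.6 -109.9]
```

Two offcuts are down in the tray. Now the left stroke.

Call:
servo_tool --translation '[[0,1,-0.1],[0,2.5,-0.1],[0,4,-0.1],[0,5.5,-0.1],[0,7,-0.1],[0,8.3,-0.1],[0,9.6,-0.1],[0,10.9,-0.1],[0,12.2,-0.1],[0,13.4,-0.1],[0,14.6,-0.1],[0,15.8,-0.1],[0,17,-0.1],[0,18,-0.1],[0,19,-0.1],[0,19,-0.1],[0,19,-0.1],[0,18.6,-3],[0,18.6,-6],[0,18.6,-6]]' --rotation '[[0,0,0],[0,0,0],[0,0,0],[0,0,0],[0,0,0],[0,0,0],[0,0,0],[0,0,0],[0,0,0],[0,0,0],[0,0,0],[0,0,0],[0,0,0],[0,0,0],[0,0,0],[0,0,0],[0,0,0],[0,0,0],[0,0,0],[0,0,0]]' --claw '[0,0,0,0,0,0,0,0,0,0,0,0,0,0,0,0,0,0,0,0]'

```text
time_s: 31.68
eef_pos: [614.3, 232.2, 144.3]
ee_rot: [179.8, -0.1, 95.0]
force: [1.8, 1.0, -2.1]
finger_gap: 23.3
gripper_force: 64.4
```

Run:
```python
from h import *
off();plan((505.5,415,145,180,0,177.2),(505.5,415,60,180,0,177.2))
```

```text
top 42 z 36 st [130.9 -62.8]
top 42 z 8 st [136.5 -61.2]
side 13 z 36 st [131.9  33.1]
side 13 z 8 st [146.4  66.7]
side 29 z 36 st [124.7 -85.1]
side 29 z 8 st [139.  -55.2]
side 310 z 36 st [ -22.8 -134.6]
side 310 z 8 st [ -13.3 -106.3]
t 31.8 q [-53.  33.  37. 101. -24.  53.  -1.] p [612.6 232.3 140.3] [-180.    0.   95.]
[19.13, -9.07, -0.47] [-0.0, -0.0, -82.2] rows 11.5
[19.13, -9.06, 8.03] [-0.0, -0.0, -82.2] rows 2.0
```

The third offcut is in the tray. Now I'll return the scraper.

Call:
servo_tool --translation '[[19.1,-9.1,-0.5],[19.1,-9.1,-0.5],[19.1,-9.1,-0.5],[19.1,-9.1,-0.5],[19.1,-9.1,-0.5],[19.1,-9.1,-0.5],[19.1,-9.1,-0.5],[19.1,-9.1,-0.5],[19.1,-9.1,-0.5],[19.1,-9.1,-0.5],[19.1,-9.1,-0.5],[19.1,-9.1,-0.5],[19.1,-9.1,-0.5],[19.1,-9.1,4],[19.1,-9.1,8],[19.1,-9.1,8],[19.1,-9.1,8]]' --rotation '[[0,0,-82.2],[0,0,-82.2],[0,0,-82.2],[0,0,-82.2],[0,0,-82.2],[0,0,-82.2],[0,0,-82.2],[0,0,-82.2],[0,0,-82.2],[0,0,-82.2],[0,0,-82.2],[0,0,-82.2],[0,0,-82.2],[0,0,-82.2],[0,0,-82.2],[0,0,-82.2],[0,0,-82.2]]' --claw '[0,0,0,0,0,0,0,0,0,0,0,0,0,0,0,0,0]'

```text
time_s: 33.2
eef_pos: [503.6, 412.8, 56.9]
ee_rot: [-179.7, -0.3, 177.1]
force: [0.6, 0.6, -1.5]
finger_gap: 23.1
gripper_force: 64.0
```

Run:
```python
from h import *
plan((505.5,414.5,51,180,0,177.2))
```

```text
t 33.2 q [-55.  35.  14. 103. -12.  44.  52.] p [503.6 412.8  56.9] [-179.7   -0.3  177.1]
[-0.19, 0.18, 0.59] [-0.3, -0.3, -0.1] rows 0.2
```

Call:
servo_tool --translation '[[-0.2,0,0],[-0.2,0,0.3],[-0.2,0,0.5],[-0.2,0,0.6],[-0.2,0,0.65],[-0.2,0,0.65]]' --rotation '[[-0.3,-0.3,0],[-0.3,-0.3,0],[-0.3,-0.3,0],[-0.3,-0.3,0],[-0.3,-0.3,0],[-0.3,-0.3,0]]' --claw '[0,0,0,0,0,0]'

```text
time_s: 33.7
eef_pos: [507.2, 414.2, 53.2]
ee_rot: [179.8, 0.2, 177.2]
force: [0.6, -0.5, -1.9]
finger_gap: 23.3
gripper_force: 64.1
```

Call:
servo_tool --translation '[[0.15,0,0.1],[0.15,0,0.2],[0.15,0,0.3],[0.15,0,0.3]]' --rotation '[[0,0,0],[0,0,0],[0,0,0],[0,0,0]]' --claw '[0,0,0,0]'

```text
time_s: 34.03
eef_pos: [505.6, 414.2, 49.6]
ee_rot: [179.8, 0.2, 177.2]
force: [-0.2, 0.3, -1.9]
finger_gap: 23.3
gripper_force: 64.2
```

Call:
servo_tool --translation '[[0,0,0.1],[0,0,0.15],[0,0,0.2],[0,0,0.2]]' --rotation '[[0,0,0],[0,0,0],[0,0,0],[0,0,0]]' --claw '[0,0,0,0]'

```text
time_s: 34.37
eef_pos: [505.7, 414.3, 49.4]
ee_rot: [179.8, 0.2, 177.2]
force: [-9.9, -5.7, 27.5]
finger_gap: 23.3
gripper_force: 68.2
```

Contact. I'll ease off a little, release and rise.

Call:
servo_tool --translation '[[0,0,-0.15],[0,0,-0.15],[0,0,-0.15],[0,0,-0.15],[0,0,-0.15],[0,0,-0.15],[0,0,-3],[0,0,-7],[0,0,-11],[0,0,-15],[0,0,-19],[0,0,-19],[0,0,-19]]' --rotation '[[0,0,0],[0,0,0],[0,0,0],[0,0,0],[0,0,0],[0,0,0],[0,0,0],[0,0,0],[0,0,0],[0,0,0],[0,0,0],[0,0,0],[0,0,0]]' --claw '[0,0,0.65,0.65,0.65,0.65,0.65,0.65,0.65,0.65,0.65,0.65,0.65]'

```text
time_s: 35.45
eef_pos: [505.9, 414.2, 240.5]
ee_rot: [179.6, 0.4, 177.2]
force: [-0.4, -0.9, -0.3]
finger_gap: 55.4
gripper_force: 0.0
```

Call:
servo_tool --translation '[[18,0,-20],[18,0,-20],[18,0,-20],[18,0,-20],[18,0,-20],[18,0,-20]]' --rotation '[[0,0,0],[0,0,0],[0,0,0],[0,0,0],[0,0,0],[0,0,0]]' --claw '[0.65,0.65,0.65,0.65,0.65,0.65]'

```text
time_s: 35.95
eef_pos: [335.7, 420.6, 423.2]
ee_rot: [179.9, 0.2, 177.2]
force: [-0.5, 1.3, 0.1]
finger_gap: 55.5
gripper_force: 0.0
```

Run:
```python
from h import *
plan();off()
C=Cam('top');S=Cam('side');red=C.rgb[...,0].astype(int)
m=((red>110)&(C.hsv[...,1]>150)).astype(np.uint8);m[:,:105]=0;m[:170]=0;m[240:]=0;m[:,150:]=0
A=[]
for y in range(180,235):
    x=np.where(m[y,112:134])[0]+112
    if len(x)>4:A.append(((x.min()+x.max())/2,y))
A=np.array(A);print(A[0],A[-1],C.ray(A.mean(0),70))
w=[S.rgb[115:215,175:320],C.rgb[135:235,105:255]]
w2=[S.rgb[210:330,260:350]]
a=np.hstack(w);b=np.zeros((120,a.shape[1],3),np.uint8);b[:,:90]=w2[0];b[:,100:250]=C.rgb[130:250,290:440]
cv2.imwrite('pics/v9.png',cv2.resize(np.vstack([a,b])[:,:,::-1],None,fx=2.7,fy=2.7,interpolation=cv2.INTER_CUBIC))
```

```text
t 36.0 q [-71.   4.  14.  96.  -1.  79.  30.] p [335.7 420.6 423.2] [179.9   0.2 177.2]
top 11 z 36 st [139.4  62.2]
top 11 z 8 st [145.2  66.5]
top 41 z 36 st [131.  -62.5]
top 41 z 8 st [136.6 -61. ]
side 14 z 36 st [132.2  32.4]
side 14 z 8 st [146.8  66. ]
side 28 z 36 st [125.  -84.3]
side 28 z 8 st [139.3 -54.4]
side 292 z 36 st [ -18.  -139.8]
side 292 z 8 st [  -8.3 -111.7]
[129. 187.] [126.5 223. ] [[505.29155235 413.28321758  70.        ]]
```

View pics/v9.png

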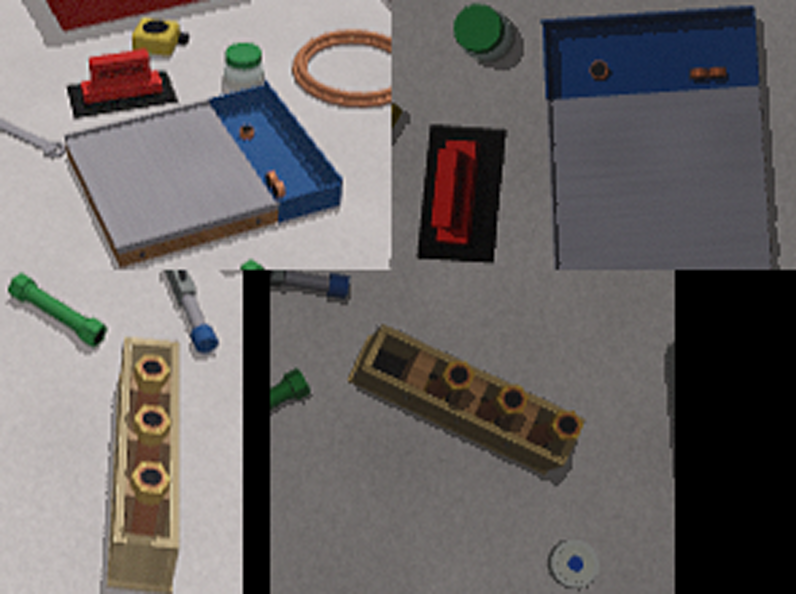

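The last picture shows all three offcuts in the tray, at (598,70), (698,74) and (718,74), and the plate is bare. The scraper stands on its pad at about (505,413), against a pad centre of (504,415). Three tails stand in separate pockets, and the other tools are unmoved. I'm handing in.

```bash
python3 -c "
from cell import r
print(r.close_job())"
```

```text
the job is handed in; nothing more can be done
None
```

The job is handed in: all three tails stand in the rack, the three offcuts are in the scrap tray, and the scraper is back in the middle of its pad; no score was returned.

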